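Brush out a cylinder bore by feel

ROBOT

A 6-joint arm with a two-finger parallel gripper is mounted at the origin on a cart in front of the work surface, level with it; the furniture and walls round the work are solid. World frame = base frame: x ahead of the robot, y to its left, z up, the work surface at z = 0. Lengths are in m, angles in rad, forces in N, time in s.
With the tool pointing down it reaches from about 0.25 to 0.775 m from the base axis. Payload 8.9 kg.
Tool frame: the origin (TCP) lies on the centre line of the jaws, within the pads' length; the fingertips stand 11 mm ahead of it and the grasp point (between the pads) lies 8 mm behind it; z points along the fingers, y is the line along which they close (so a half turn about z gives the same grasp; the last joint's range is limited). The gripper opens to 85 mm and grips with 20 to 120 N. Pads are 22 mm wide; open, the fingers measure 114 mm over their backs; the gripper's body (76 mm by 85 mm) begins 54 mm behind the grasp point. The pads swing forward as they close: fully open they stand 13 mm farther back than shut.
Start: joints at [-1.466, 0.291, -0.153, 1.127, 0, 1.431], TCP at [0.127, -0.509, 0.242] pointing down, gripper open.
Joint ranges: [-2.52, 2.52], [-0.91, 1.74], [-1.3, 1.37], [-1.96, 2.02], [-1.52, 1.47], [-3.14, 3.14]. Speed limits (rad/s): [2.22, 2.22, 2.79, 3.14, 3.14, 3.14].

INTERFACE

Orientations are given as a 3x3 rotation matrix whose columns are the frame's x, y, z axes.
In Python, from plant import bot, grab_frame, hand_in gives the robot as it stands. The module is installed in compiled form; this text tells all that it offers.
- The arm moves only by the tool play_rows, never from a script. Its argument "motion" is a list of rows, each an object of numbers: "tx", "ty", "tz": the shift along the tool's x, y, z in cm; "ax", "ay", "az": the turn, a rotation vector about the tool's x, y, z in rad; "fingers": the finger opening in cm, from 0 to 8.54. A call has 1 to 8 rows; each row shifts and turns the commanded pose from where the row before left it, along the tool's axes as they then stand; what a row does not reach is not made up. A row lasts 1/8 s, in which the tool goes at most 62.5 mm and 10.7 degrees, less where a joint would pass 70% of its speed; a pose out of reach is approached as far as the arm can. A call is refused whole if a number of a shift passes 6.25 or a number of a turn 0.188, either way. A call with a gripper value outside its range is refused whole. The fingers move at their own pace and stop on an object; "squeeze" is the grip in N (left out, the last holds). Time passes only in rows, so rows that do not move let the fingers close. It gives the time, the measured TCP pose, the force, the opening and the grip force at its end, in the units of the state.
- bot.read_state(): the state, without advancing time (a new reading comes with each control period).
- grab_frame(name): name is "scene" or "top" or "wrist"; returns a dict with "frame" (384x512x3 uint8, blue, green, red), "mtx" (3x3 intrinsics, pixels), "R" (3x3) and "t" (3): a world point X has camera coordinates R X + t; the wrist camera has in their place "tool_from_camera" (4x4, takes a point from camera to tool coordinates, whose origin is the TCP and whose axes are the flange's). Camera axes: x right, y down, z forward; pixel columns grow to the right and rows downward; lengths in m; the calibration is good to about 2 mm. A picture is of the moment at which its call begins: read the wrist's pose just before it. There is no depth.
- hand_in(): hands the job in; it is judged then, once.
The state is a dict: "time_s": time; "joints": joint angles; "qd": joint speeds; "tau": joint torques, N m; "eef_pos": TCP position; "tcp_rot": TCP orientation; "contact_force": force on the tool from outside, world axes, zero at the start; "ft_torque": the same for the moment, N m; "grip_width": finger opening in m; "grasp_force": force on a finger pad.
Only numpy, scipy, OpenCV 4.12 (cv2) and the standard library are available. Lean on these libraries where they do the work, as an engineer would, in place of code of your own. Each camera call takes 0.05 s, during which the arm holds its last target. There are 200 camera calls.

TASK

Brush out the bore of the open pneumatic cylinder standing on the bench: take the tube brush off its rest and make three full strokes in the barrel, each one down until the brush tip just meets the piston inside (pause there a moment) and back up until half of the bristles stand above the rim. The piston stands at a different depth each time, so feel for it and do not push it deeper. Then lift the brush out and lay it back on its rest as it lay before, leaving the other things on the bench where they are.

Things in the scene. Friction and masses are not known exactly. Their poses are not given: they have to be found in the camera images.
- barrel: Upright pneumatic cylinder without its head, screwed down: 80 x 80 x 8 mm steel foot plate, 54 x 54 x 20 mm aluminium end cap with a brass fitting on its -y side, and on it an aluminium tube, 46 mm outer and 38 mm inner diameter, rim 120 mm above the bench. Origin on the bench on the tube's axis; z up. A flat piston sits in the bore.
- barrel_mouth (a point): Centre of the barrel's open mouth, level with the rim. The piston's flat steel top stands somewhere from 58 to 82 mm below this point, different each time and not measured; its dry seal holds it against a push of up to about 20 N, beyond which it slides deeper.
- brush: Straight tube brush, 175 mm, 60 to 120 g. Origin on its axis, 133 mm behind the tip, mid-grip; x along the axis to the tip; any roll. Behind the tip: bristles 3 to 33 mm, wire stem (6 mm thick) to 62, ferrule (15 mm) to 84, round wooden handle (18 mm) to 175; free to grip from 100 mm on. It lies on its rest with the tip 30 degrees below level.
- brush_tip (a point): Front end of the brush on its axis: a steel ball of 8 mm diameter. The dark bristles behind it are 42 mm in diameter, a little wider than the bore; they give way softly and drag on the wall with about 2 to 4 N, so starting, stopping or turning the stroke alone can shift the felt force by up to 8 N.
- brush_end (a point): The end of the brush's handle, on its axis, 42 mm from the brush's origin.
- brush_rest: Dark steel rest, screwed down: foot plate 130 x 64 x 5 mm, two open V forks under the brush's stem (50 mm behind the tip) and handle (94 mm behind it), end stop before the tip. Origin on the bench; x level from handle to bristles (roughly to the left, +y); z up. The brush lies in its x-z plane: tip at x 75, z 34 mm, brush origin at x -40, z 100 mm.
- grease_jar: Bystander: round white jar with black lid, 56 mm diameter, 55 mm tall; origin under its centre.
- hex_keys: Bystander: folding hex key set in a U-shaped holder, 31 x 100 x 22 mm; origin under its centre.
- threadlock: Bystander: small squeeze bottle with pointed cap, 31 mm wide, 90 mm tall; origin under its centre.

How it is judged:
On the way, in this order (a step that is already met when the one before it is completed fails the run):
1. the brush tip rests on the piston at the bottom of stroke 1 (contact over 1 N for 0.15 s) (contact force between brush and piston_c0 above 1 N and z of brush_tip in the frame of barrel below 0.07 m and horizontal distance between brush_tip and barrel below 0.012 m), for 0.15 s.
2. stroke 1 drawn up: the brush tip is less than 28 mm below the rim, bristles showing above it (z of brush_tip in the frame of barrel above 0.092 m and horizontal distance between brush_tip and barrel below 0.012 m).
3. the brush tip rests on the piston at the bottom of stroke 2 (contact over 1 N for 0.15 s) (all of step 1), for 0.15 s.
4. stroke 2 drawn up: the brush tip is less than 28 mm below the rim, bristles showing above it (all of step 2).
5. the brush tip rests on the piston at the bottom of stroke 3 (contact over 1 N for 0.15 s) (all of step 3), for 0.15 s.
6. stroke 3 drawn up: the brush tip is less than 28 mm below the rim, bristles showing above it (all of step 4).
7. the brush is lifted out of the barrel (tip above the rim) (z of brush_tip in the frame of barrel above 0.123 m).
At the end, for the whole second after the job is handed in: The brush lies released and still in both forks of its rest, bristles at the low end: tip and handle end each lie where they lay, within 15 mm along the rest, 12 mm sideways and in height. The piston was never pushed over 4 mm deeper, nor a bystander moved over 15 mm (x of brush_tip in the frame of brush_rest between 0.06 and 0.09 m and y of brush_tip in the frame of brush_rest between -0.012 and 0.012 m and z of brush_tip in the frame of brush_rest between 0.022 and 0.048 m and x of brush_end in the frame of brush_rest between -0.0915 and -0.0615 m and y of brush_end in the frame of brush_rest between -0.012 and 0.012 m and z of brush_end in the frame of brush_rest between 0.109 and 0.135 m and linear speed of brush below 0.02 m/s and contact force between brush and brush_rest above 0.1 N); the robot touches nothing.
It fails at once if the piston is pushed more than 4 mm deeper (distance of piston_c0 from where it was at the start of the episode above 0.004 m).
It fails at once if the grease jar is moved more than 15 mm (distance of grease_jar from where it was at the start of the episode above 0.015 m).
It fails at once if the hex keys is moved more than 15 mm (distance of hex_keys from where it was at the start of the episode above 0.015 m).
It fails at once if the threadlock is moved more than 15 mm (distance of threadlock from where it was at the start of the episode above 0.015 m).
It also fails if it takes over 58 s, if anything falls off the work surface, if the arm or the gripper's body presses on something with over 40 N, if the wrist force passes 120 N, or if a joint passes its speed limit or range.

## Working session

There is one attempt and no reset: what is moved stays moved. The work goes in short steps, Python scripts to look and compute and a tool call to move; the robot and the scene stay as the last step left them, time stands still between calls to the robot, and variables do not carry over. Pictures are saved under pics/ and viewed, at most 10 in all, crops included, and the job is handed in when it is done.

Besides the shell and the picture viewer there is one more tool, called after "Call:" as a command line: name --argument value ..., lists and objects as JSON in quotes. play_rows: Moves the arm, as the interface text tells. Its arguments: {"type":"object","properties":{"motion":{"type":"array","items":{"type":"object","properties":{"tx":{"type":"number"},"ty":{"type":"number"},"tz":{"type":"number"},"ax":{"type":"number"},"ay":{"type":"number"},"az":{"type":"number"},"fingers":{"type":"number"}}}},"squeeze":{"type":"number"}},"required":["motion"]}

```bash
mkdir -p pics
python3 - <<'E'
from plant import bot, grab_frame
import cv2,numpy as np
s=bot.read_state()
for k,v in s.items(): print(k,np.round(v,4).tolist())
for n in ("scene","top","wrist"):
    f=grab_frame(n); cv2.imwrite(f"pics/{n}0.png",f["frame"])
    np.savez(f"{n}0.npz",**f)
    print(n,{k:np.round(v,4).tolist() for k,v in f.items() if k!="frame"})
E
```

```text
time_s 0.0
joints [-1.4663, 0.2913, -0.1541, 1.1267, -0.0, 1.4315]
qd [-0.0002, -0.0007, -0.0013, 0.0003, 0.0018, -0.0018]
tau [-0.0013, -53.7141, 33.138, 0.0157, -0.0003, 0.0]
eef_pos [0.1267, -0.5091, 0.2417]
tcp_rot [[0.9704, 0.2414, -0.0002], [0.2414, -0.9704, 0.0013], [0.0002, -0.0013, -1.0]]
contact_force [0.7723, 0.4495, 0.2502]
ft_torque [-0.0166, 0.0238, 0.0218]
grasp_force 0.0
grip_width 0.0853
scene {'mtx': [[356.2841, 0.0, 254.8699], [0.0, 356.2841, 192.1083], [0.0, 0.0, 1.0]], 'R': [[-0.6984, -0.7154, 0.0209], [-0.3454, 0.3114, -0.8853], [0.6268, -0.6255, -0.4645]], 't': [0.3218, 0.2806, 0.592]}
top {'mtx': [[418.5408, 0.0, 263.9709], [0.0, 418.5408, 186.0525], [0.0, 0.0, 1.0]], 'R': [[-0.02, -0.9996, 0.0192], [-0.9902, 0.0172, -0.1383], [0.1379, -0.0218, -0.9902]], 't': [-0.0504, 0.5024, 1.3859]}
wrist {'mtx': [[323.4348, 0.0, 251.258], [0.0, 323.4348, 189.8607], [0.0, 0.0, 1.0]], 'tool_from_camera': [[-0.0007, -0.9518, -0.3068, 0.0781], [1.0, -0.0011, 0.0011, -0.0012], [-0.0013, -0.3068, 0.9518, -0.1305], [0.0, 0.0, 0.0, 1.0]]}
```

View pics/scene0.png

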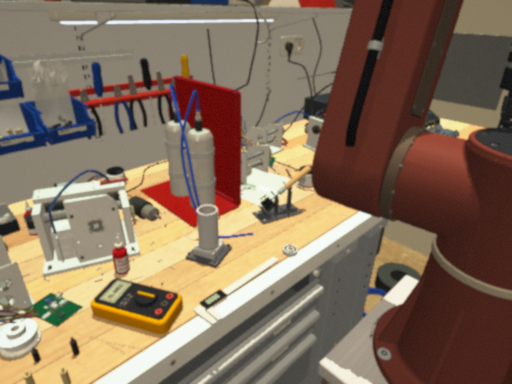

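View pics/top0.png

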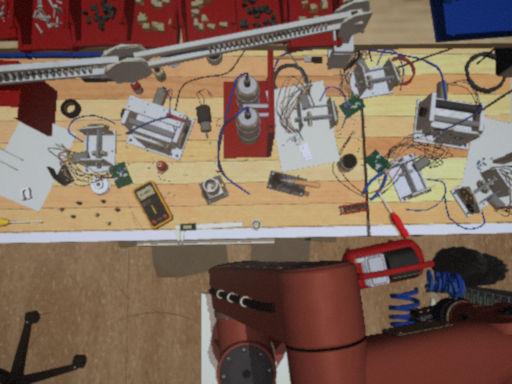

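The scene view shows the barrel (mouth about (207,210)) and the rest with the brush at (280,200). In the top view the barrel is at about (213,187) and the rest at (288,183), handle to the right. I'll enlarge both.

Run:
```python
import cv2,numpy as np
a=cv2.imread("pics/top0.png")[155:215,190:350]; b=cv2.imread("pics/scene0.png")[155:270,180:340]
r=lambda i:cv2.resize(i,None,fx=5,fy=5,interpolation=cv2.INTER_CUBIC)
a=r(a); b=cv2.resize(b,None,fx=2.6,fy=2.6,interpolation=cv2.INTER_CUBIC)
b=cv2.copyMakeBorder(b,0,0,0,800-b.shape[1],cv2.BORDER_CONSTANT)
cv2.imwrite("pics/c0.png",np.vstack([a,b])); print(a.shape,b.shape)
```

```text
(300, 800, 3) (299, 800, 3)
```

View pics/c0.png

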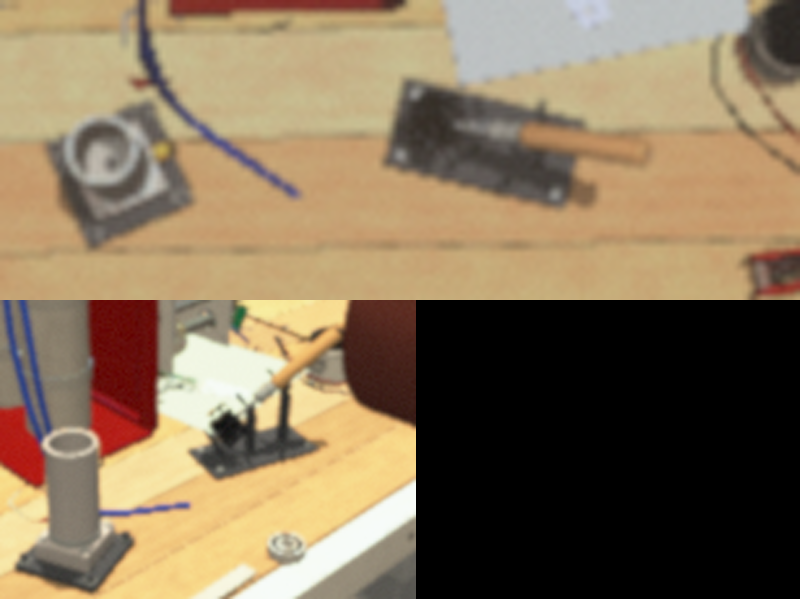

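The crop shows the mouth at crop (103,152), i.e. px (210.6,185.4), the fitting to the right at (163,150), rest plate corners (410,78), (385,165), (565,205) and (590,118), and the handle end at (648,152). I'll turn these into world positions.

```bash
cat > h.py <<'E'
import numpy as np,cv2
def ray(f,u,v,z):
    d=f["R"].T@np.linalg.solve(f["mtx"],[u,v,1.]); c=-f["R"].T@f["t"]
    return c+d*(z-c[2])/d[2]
def proj(f,X):
    p=f["mtx"]@(f["R"]@np.asarray(X)+f["t"]); return p[:2]/p[2]
E
python3 - <<'E'
from h import *
np.set_printoptions(precision=4,suppress=True)
T=np.load("top0.npz");S=np.load("scene0.npz")
c=lambda x,y:(190+x/5,155+y/5)
print("mouth",ray(T,*c(103,152),.12))
print("mouth sc",ray(S,180+71/2.6,155+(443-300)/2.6,.12))
P=[ray(T,*c(*p),.008) for p in [(150,102),(48,140),(95,245),(190,198)]]
print("foot",np.mean(P,0),[np.linalg.norm(P[i]-P[i-1]) for i in range(4)])
print("fitting",ray(T,*c(163,150),.018))
Q=np.array([ray(T,*c(*p),.005) for p in [(410,78),(385,165),(565,205),(590,118)]])
print(Q, np.mean(Q,0),[np.linalg.norm(Q[i]-Q[i-1]) for i in range(4)])
x=(Q[0]+Q[1]-Q[2]-Q[3]);x/=np.linalg.norm(x);print("x",x,np.degrees(np.arctan2(x[1],x[0])))
print("end",ray(T,*c(648,152),.122)); print("pred end",np.mean(Q,0)-x*.0765)
print("ferr/handle joint (84mm)",ray(T,*c(522,138),.034+.084*.5), "tip pred",np.mean(Q,0)+x*.075)
print("end sc",ray(S,180+342/2.6,155+(330-300)/2.6,.122))
E
```

```text
mouth [0.4947 0.112  0.12  ]
mouth sc [0.4952 0.1144 0.12  ]
foot [0.4972 0.1117 0.008 ] [np.float64(0.07277358145591202), np.float64(0.07493991711039172), np.float64(0.08020248693157515), np.float64(0.07250206940472043)]
fitting [0.51   0.0818 0.018 ]
[[ 0.5596 -0.0896  0.005 ]
 [ 0.4987 -0.0708  0.005 ]
 [ 0.4685 -0.195   0.005 ]
 [ 0.5292 -0.2144  0.005 ]] [ 0.514  -0.1425  0.005 ] [np.float64(0.12851651008417495), np.float64(0.06374868061996142), np.float64(0.12774540650734043), np.float64(0.06373566953680793)]
x [0.2361 0.9717 0.    ] 76.3407423082781
end [ 0.4884 -0.2357  0.122 ]
pred end [ 0.4959 -0.2168  0.005 ]
ferr/handle joint (84mm) [ 0.5055 -0.1598  0.076 ] tip pred [ 0.5317 -0.0696  0.005 ]
end sc [ 0.487  -0.2428  0.122 ]
```

```bash
cat >> h.py <<'E'
import json
from scipy.spatial.transform import Rotation as Ro
def rows(p,R,pt,Rt,n,extra={}):
    """rows (tool axes, cm/rad) from pose p,R to pt,Rt in n equal steps"""
    p,R,pt,Rt=map(np.asarray,(p,R,pt,Rt)); w=Ro.from_matrix(R.T@Rt).as_rotvec()/n; out=[]
    dp=(pt-p)/n; Rc=R
    for k in range(n):
        t=Rc.T@dp*100; Rc=Rc@Ro.from_rotvec(w).as_matrix()
        d={a:round(float(v),2) for a,v in zip(("tx","ty","tz"),t)}
        d|={a:round(float(v),3) for a,v in zip(("ax","ay","az"),w)}
        out.append({k:v for k,v in d.items() if v}|extra)
    print("max step mm",np.linalg.norm(dp)*1000,"deg",np.degrees(np.linalg.norm(w)))
    for i in range(0,n,8): print(json.dumps(out[i:i+8]))
xr=np.array([.2361,.9717,0]); Z=np.array([0,0,1.])
Rg=np.column_stack([xr,np.cross(-Z,xr),-Z])   # grasp orientation
O=np.array([.506,-.162,0])
E
python3 - <<'E'
from h import *
from plant import bot
s=bot.read_state()
rows(s["eef_pos"],s["tcp_rot"],O-.04*xr+.21*Z,Rg,8)
E
```

```text
max step mm 60.31772022397685 deg 7.79676798084492
[{"tx": 5.42, "ty": -2.62, "tz": 0.4, "az": -0.136}, {"tx": 5.72, "ty": -1.86, "tz": 0.4, "az": -0.136}, {"tx": 5.92, "ty": -1.07, "tz": 0.4, "az": -0.136}, {"tx": 6.01, "ty": -0.26, "tz": 0.4, "az": -0.136}, {"tx": 5.99, "ty": 0.56, "tz": 0.4, "az": -0.136}, {"tx": 5.86, "ty": 1.37, "tz": 0.4, "az": -0.136}, {"tx": 5.62, "ty": 2.15, "tz": 0.4, "az": -0.136}, {"tx": 5.28, "ty": 2.89, "tz": 0.4, "az": -0.136}]
```

Call:
play_rows --motion '[{"tx": 5.4, "ty": -2.6, "tz": 0.4, "az": -0.136}, {"tx": 5.7, "ty": -1.9, "tz": 0.4, "az": -0.136}, {"tx": 5.9, "ty": -1.1, "tz": 0.4, "az": -0.136}, {"tx": 6.0, "ty": -0.3, "tz": 0.4, "az": -0.136}, {"tx": 6.0, "ty": 0.6, "tz": 0.4, "az": -0.136}, {"tx": 5.9, "ty": 1.4, "tz": 0.4, "az": -0.136}, {"tx": 5.6, "ty": 2.1, "tz": 0.4, "az": -0.136}, {"tx": 5.3, "ty": 2.9, "tz": 0.4, "az": -0.136}]'

```text
invalid input
```

Call:
play_rows --motion '[{}, {}]'

```text
invalid input
```

```bash
cat >> h.py <<'E'
def wrist(name):
    from plant import bot,grab_frame
    s=bot.read_state(); f=grab_frame("wrist"); cv2.imwrite(f"pics/{name}.png",f["frame"])
    T=np.eye(4); T[:3,:3]=s["tcp_rot"]; T[:3,3]=s["eef_pos"]
    C=np.linalg.inv(T@f["tool_from_camera"])
    np.savez(name+".npz",mtx=f["mtx"],R=C[:3,:3],t=C[:3,3]); return s
E
python3 - <<'E'
from h import *
s=wrist("w1"); print(s["time_s"],s["eef_pos"],s["joints"]); print(s["tcp_rot"])
E
```

```text
0.15 [ 0.12669264 -0.50914251  0.24185074] [-1.46631425e+00  2.91198938e-01 -1.53922240e-01  1.12675020e+00
  7.07041236e-06  1.43147298e+00]
[[ 9.70426394e-01  2.41397188e-01 -1.05086981e-04]
 [ 2.41397161e-01 -9.70425817e-01  1.06992134e-03]
 [ 1.56296883e-04 -1.06364760e-03 -9.99999422e-01]]
```

View pics/w1.png

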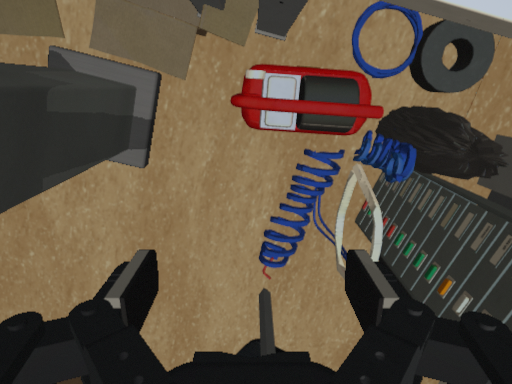

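The move was refused, and the picture is still the start view of the floor. I'll retry with every field given.

Call:
play_rows --motion '[{"tx": 5.4, "ty": -2.6, "tz": 0.4, "ax": 0, "ay": 0, "az": -0.136, "fingers": 8.5}, {"tx": 5.7, "ty": -1.9, "tz": 0.4, "ax": 0, "ay": 0, "az": -0.136, "fingers": 8.5}, {"tx": 5.9, "ty": -1.1, "tz": 0.4, "ax": 0, "ay": 0, "az": -0.136, "fingers": 8.5}, {"tx": 6.0, "ty": -0.3, "tz": 0.4, "ax": 0, "ay": 0, "az": -0.136, "fingers": 8.5}, {"tx": 6.0, "ty": 0.6, "tz": 0.4, "ax": 0, "ay": 0, "az": -0.136, "fingers": 8.5}, {"tx": 5.9, "ty": 1.4, "tz": 0.4, "ax": 0, "ay": 0, "az": -0.136, "fingers": 8.5}, {"tx": 5.6, "ty": 2.1, "tz": 0.4, "ax": 0, "ay": 0, "az": -0.136, "fingers": 8.5}, {"tx": 5.3, "ty": 2.9, "tz": 0.4, "ax": 0, "ay": 0, "az": -0.136, "fingers": 8.5}]'

```text
time_s: 1.2
eef_pos: [0.4973, -0.1993, 0.2102]
tcp_rot: [[0.232, 0.973, 0.0], [0.973, -0.232, -0.0], [-0.0, 0.0, -1.0]]
contact_force: [-0.5, -0.8, 0.6]
grip_width: 0.0848
grasp_force: 0.0
```

Run:
```python
from h import *
s=wrist("w2"); print(s["time_s"],s["eef_pos"],s["joints"])
f=np.load("w2.npz")
for q in (84,100,133,175): print(q,proj(f,O+xr*(.075-q*.001*.866)+Z*(.034+q*.0005)))
```

```text
1.2 [ 0.49731468 -0.1992611   0.21020753] [-5.17516021e-01  3.30736224e-01 -1.83326185e-01  1.05644079e+00
 -1.11847388e-04  1.28777567e+00]
84 [252.10252687 135.32285754]
100 [252.05974204 154.04815289]
133 [251.96792987 194.23085442]
175 [251.84358566 248.65159478]
```

View pics/w2.png

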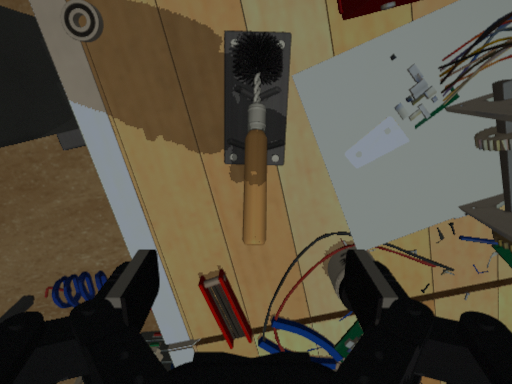

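The wrist view shows the ferrule/handle joint at (257,129), the handle end at (255,243) and the brush in line with the tool's x. The hex keys are at (225,305) and the jar at (352,268), both clear.

Run:
```python
from h import *
from plant import bot
f=np.load("w2.npz")
# joint top edge & end: centre line of handle, use axis heights
a=ray(f,257,129,.076+.004); b=ray(f,254.7,243.5,.1215)
d=a-b; n=np.linalg.norm(d); print(a,b,"len",n,"(91) yaw",np.degrees(np.arctan2(d[1],d[0])),"slope",np.degrees(np.arcsin(d[2]/n)))
h=d[:2]/np.linalg.norm(d[:2]); o1=b[:2]+h*.0765; o2=a[:2]-h*.0023; print("origin",o1,o2)
print("jar",ray(f,352,250,.055),"keys",ray(f,225,308,.02))
s=bot.read_state(); print("tool x yaw",np.degrees(np.arctan2(s["tcp_rot"][1,0],s["tcp_rot"][0,0])))
```

```text
[ 0.511631   -0.15525092  0.08      ] [ 0.49102395 -0.23267347  0.1215    ] len 0.09022833457853684 (91) yaw 75.09550913820829 slope -27.383507486680454
origin [ 0.51070041 -0.15874724] [ 0.51103942 -0.15747354]
jar [ 0.57561731 -0.29563351  0.055     ] keys [ 0.42638785 -0.35818804  0.02      ]
tool x yaw 77.16895694000576
```

Call:
play_rows --motion '[{"tx": 0.2, "ty": 0.26, "tz": 3.0, "ax": 0, "ay": 0, "az": 0.02, "fingers": 8.5}, {"tx": 0, "ty": 0, "tz": 3.0, "ax": 0, "ay": 0, "az": 0, "fingers": 8.5}, {"tx": 0, "ty": 0, "tz": 3.0, "ax": 0, "ay": 0, "az": 0, "fingers": 8.5}, {"tx": 0, "ty": 0, "tz": 2.0, "ax": 0, "ay": 0, "az": 0, "fingers": 8.5}, {"tx": 0, "ty": 0, "tz": 0.8, "ax": 0, "ay": 0, "az": 0, "fingers": 6}, {"tx": 0, "ty": 0, "tz": 0, "ax": 0, "ay": 0, "az": 0, "fingers": 4}, {"tx": 0, "ty": 0, "tz": 0, "ax": 0, "ay": 0, "az": 0, "fingers": 3}]' --squeeze 60

```text
time_s: 2.12
eef_pos: [0.4995, -0.1998, 0.0932]
tcp_rot: [[0.256, 0.967, 0.001], [0.967, -0.256, -0.001], [-0.0, 0.001, -1.0]]
contact_force: [-0.2, 0.6, -0.7]
grip_width: 0.0317
grasp_force: 0.0
```

Call:
play_rows --motion '[{"tx": 0, "ty": 0, "tz": 0, "ax": 0, "ay": 0, "az": 0, "fingers": 1}, {"tx": 0, "ty": 0, "tz": 0, "ax": 0, "ay": 0, "az": 0, "fingers": 1}, {"tx": 0, "ty": 0, "tz": 0, "ax": 0, "ay": 0, "az": 0, "fingers": 1}, {"tx": 0, "ty": 0, "tz": 0, "ax": 0, "ay": 0, "az": 0, "fingers": 1}, {"tx": 0, "ty": 0, "tz": 0, "ax": 0, "ay": 0, "az": 0, "fingers": 1}]' --squeeze 60

```text
time_s: 2.75
eef_pos: [0.4996, -0.1998, 0.0927]
tcp_rot: [[0.256, 0.967, 0.001], [0.967, -0.256, -0.001], [-0.0, 0.001, -1.0]]
contact_force: [3.1, -1.3, 5.0]
grip_width: 0.016
grasp_force: 58.5
```

Gripped (width 16 mm, 58 N). Lifting.

Call:
play_rows --motion '[{"tx": 0, "ty": 0, "tz": -1, "ax": 0, "ay": 0, "az": 0, "fingers": 1}, {"tx": 0, "ty": 0, "tz": -2, "ax": 0, "ay": 0, "az": 0, "fingers": 1}, {"tx": 0, "ty": 0, "tz": -3, "ax": 0, "ay": 0, "az": 0, "fingers": 1}, {"tx": 0, "ty": 0, "tz": -4, "ax": 0, "ay": 0, "az": 0, "fingers": 1}, {"tx": 0, "ty": 0, "tz": -4, "ax": 0, "ay": 0, "az": 0, "fingers": 1}, {"tx": 0, "ty": 0, "tz": -4, "ax": 0, "ay": 0, "az": 0, "fingers": 1}, {"tx": 0, "ty": 0, "tz": -3, "ax": 0, "ay": 0, "az": 0, "fingers": 1}, {"tx": 0, "ty": 0, "tz": -1, "ax": 0, "ay": 0, "az": 0, "fingers": 1}]' --squeeze 60

```text
time_s: 3.75
eef_pos: [0.4988, -0.1995, 0.3138]
tcp_rot: [[0.256, 0.967, 0.001], [0.967, -0.256, -0.001], [-0.001, 0.001, -1.0]]
contact_force: [0.4, -1.0, -1.5]
grip_width: 0.0164
grasp_force: 58.6
```

```bash
cat >> h.py <<'E'
def Rv(yaw):  # tool pose with brush vertical, tool heading yaw
    h=np.array([np.cos(yaw),np.sin(yaw),0]); z=.866*h-.5*Z; x=-.5*h-.866*Z
    x/=np.linalg.norm(x); z-=x*(x@z); z/=np.linalg.norm(z)
    return np.column_stack([x,np.cross(z,x),z])
tipT=np.array([.117,0,.0587]); M=np.array([.4955,.1125,.12])
E
python3 - <<'E'
from h import *
from plant import bot
s=bot.read_state(); T=np.load("top0.npz"); print(s["eef_pos"],s["contact_force"])
for z in (.2,.3): print("bottle top",ray(T,247,125,z))
Rt=Rv(.083); pt=M+Z*.06-Rt@tipT; print(pt)
rows(s["eef_pos"],s["tcp_rot"],pt,Rt,16,{"fingers":1})
w=Ro.from_matrix(s["tcp_rot"].T@Rt).as_rotvec()
for k in (4,8,12): 
    R=s["tcp_rot"]@Ro.from_rotvec(w*k/16).as_matrix(); p=s["eef_pos"]+(pt-s["eef_pos"])*k/16
    print(p,"tip",p+R@tipT,"z",R[:,2])
E
```

```text
[ 0.49883237 -0.19949794  0.31377434] [ 0.42871022 -0.98239837 -1.482425  ]
bottle top [ 0.66790663 -0.00805558  0.2       ]
bottle top [ 0.63873473 -0.00973008  0.3       ]
[0.50313958 0.11313555 0.31067487]
max step mm 19.542406980088703 deg 7.50399625519226
[{"tx": 1.9, "ty": -0.47, "tz": 0.02, "ax": -0.062, "ay": -0.044, "az": -0.107, "fingers": 1}, {"tx": 1.93, "ty": -0.27, "tz": -0.09, "ax": -0.062, "ay": -0.044, "az": -0.107, "fingers": 1}, {"tx": 1.95, "ty": -0.05, "tz": -0.18, "ax": -0.062, "ay": -0.044, "az": -0.107, "fingers": 1}, {"tx": 1.93, "ty": 0.17, "tz": -0.26, "ax": -0.062, "ay": -0.044, "az": -0.107, "fingers": 1}, {"tx": 1.89, "ty": 0.39, "tz": -0.33, "ax": -0.062, "ay": -0.044, "az": -0.107, "fingers": 1}, {"tx": 1.82, "ty": 0.61, "tz": -0.38, "ax": -0.062, "ay": -0.044, "az": -0.107, "fingers": 1}, {"tx": 1.72, "ty": 0.83, "tz": -0.41, "ax": -0.062, "ay": -0.044, "az": -0.107, "fingers": 1}, {"tx": 1.6, "ty": 1.03, "tz": -0.43, "ax": -0.062, "ay": -0.044, "az": -0.107, "fingers": 1}]
[{"tx": 1.47, "ty": 1.22, "tz": -0.42, "ax": -0.062, "ay": -0.044, "az": -0.10
[... 330 characters left out ...]
: -0.24, "ax": -0.062, "ay": -0.044, "az": -0.107, "fingers": 1}, {"tx": 0.54, "ty": 1.87, "tz": -0.15, "ax": -0.062, "ay": -0.044, "az": -0.107, "fingers": 1}, {"tx": 0.33, "ty": 1.92, "tz": -0.06, "ax": -0.062, "ay": -0.044, "az": -0.107, "fingers": 1}, {"tx": 0.13, "ty": 1.95, "tz": 0.05, "ax": -0.062, "ay": -0.044, "az": -0.107, "fingers": 1}]
[ 0.49990917 -0.12133957  0.31299947] tip [ 0.49669587 -0.01907522  0.23135164] z [ 0.23460118 -0.18114881 -0.95506408]
[ 0.50098597 -0.0431812   0.31222461] tip [0.47765515 0.03110171 0.20699907] z [ 0.50247463 -0.23184408 -0.83292711]
[0.50206278 0.03497718 0.31144974] tip [0.47711165 0.07159226 0.18827723] z [ 0.73252188 -0.13925    -0.66634911]
```

Call:
play_rows --motion '[{"tx": 1.9, "ty": -0.47, "tz": 0.02, "ax": -0.062, "ay": -0.044, "az": -0.107, "fingers": 1}, {"tx": 1.93, "ty": -0.27, "tz": -0.09, "ax": -0.062, "ay": -0.044, "az": -0.107, "fingers": 1}, {"tx": 1.95, "ty": -0.05, "tz": -0.18, "ax": -0.062, "ay": -0.044, "az": -0.107, "fingers": 1}, {"tx": 1.93, "ty": 0.17, "tz": -0.26, "ax": -0.062, "ay": -0.044, "az": -0.107, "fingers": 1}, {"tx": 1.89, "ty": 0.39, "tz": -0.33, "ax": -0.062, "ay": -0.044, "az": -0.107, "fingers": 1}, {"tx": 1.82, "ty": 0.61, "tz": -0.38, "ax": -0.062, "ay": -0.044, "az": -0.107, "fingers": 1}, {"tx": 1.72, "ty": 0.83, "tz": -0.41, "ax": -0.062, "ay": -0.044, "az": -0.107, "fingers": 1}, {"tx": 1.6, "ty": 1.03, "tz": -0.43, "ax": -0.062, "ay": -0.044, "az": -0.107, "fingers": 1}]'

```text
time_s: 4.75
eef_pos: [0.4998, -0.0422, 0.309]
tcp_rot: [[-0.454, 0.735, 0.504], [0.748, 0.622, -0.234], [-0.485, 0.27, -0.832]]
contact_force: [0.1, -0.7, -1.2]
grip_width: 0.016
grasp_force: 58.5
```

Call:
play_rows --motion '[{"tx": 1.47, "ty": 1.22, "tz": -0.42, "ax": -0.062, "ay": -0.044, "az": -0.107, "fingers": 1}, {"tx": 1.31, "ty": 1.4, "tz": -0.4, "ax": -0.062, "ay": -0.044, "az": -0.107, "fingers": 1}, {"tx": 1.13, "ty": 1.55, "tz": -0.36, "ax": -0.062, "ay": -0.044, "az": -0.107, "fingers": 1}, {"tx": 0.94, "ty": 1.68, "tz": -0.31, "ax": -0.062, "ay": -0.044, "az": -0.107, "fingers": 1}, {"tx": 0.75, "ty": 1.79, "tz": -0.24, "ax": -0.062, "ay": -0.044, "az": -0.107, "fingers": 1}, {"tx": 0.54, "ty": 1.87, "tz": -0.15, "ax": -0.062, "ay": -0.044, "az": -0.107, "fingers": 1}, {"tx": 0.33, "ty": 1.92, "tz": -0.06, "ax": -0.062, "ay": -0.044, "az": -0.107, "fingers": 1}, {"tx": 0.13, "ty": 1.95, "tz": 0.05, "ax": -0.062, "ay": -0.044, "az": -0.107, "fingers": 1}]'

```text
time_s: 5.75
eef_pos: [0.5017, 0.1138, 0.3066]
tcp_rot: [[-0.494, -0.087, 0.865], [-0.048, 0.996, 0.073], [-0.868, -0.006, -0.496]]
contact_force: [0.9, 0.2, -0.6]
grip_width: 0.0163
grasp_force: 58.5
```

Run:
```python
from h import *
from plant import grab_frame
s=wrist("w3"); print(s["time_s"],s["eef_pos"],s["joints"],s["contact_force"],s["grip_width"]); print(s["tcp_rot"])
print("tip",s["eef_pos"]+s["tcp_rot"]@tipT)
out=[cv2.imread("pics/w3.png")]
for n in("scene","top"):
    f=grab_frame(n); cv2.imwrite(f"pics/{n}1.png",f["frame"])
a=cv2.imread("pics/scene1.png")[110:270,150:260]; b=cv2.imread("pics/top1.png")[120:220,170:280]
r=lambda i,h:cv2.resize(i,(int(i.shape[1]*h/i.shape[0]),h),interpolation=cv2.INTER_CUBIC)
A=r(a,560);w=cv2.imread("pics/w3.png"); B=np.vstack([r(w,300),r(b,260)[:, :400] if r(b,260).shape[1]>=400 else cv2.copyMakeBorder(r(b,260),0,0,0,400-r(b,260).shape[1],0)])
cv2.imwrite("pics/m3.png",np.hstack([A,B])); print(A.shape,r(b,260).shape)
```

```text
5.75 [0.50174958 0.1138207  0.30658507] [ 0.07756785 -0.30950131 -1.20103118 -0.37210739  0.00542443 -0.00983473] [ 0.88449015  0.18299779 -0.58556996] 0.016317139821200217
[[-0.49405415 -0.08704676  0.86506263]
 [-0.04826385  0.99618708  0.07267671]
 [-0.86809049 -0.00584503 -0.49637157]]
tip [0.49472442 0.11243995 0.17588147]
(560, 385, 3) (260, 286, 3)
```

View pics/m3.png

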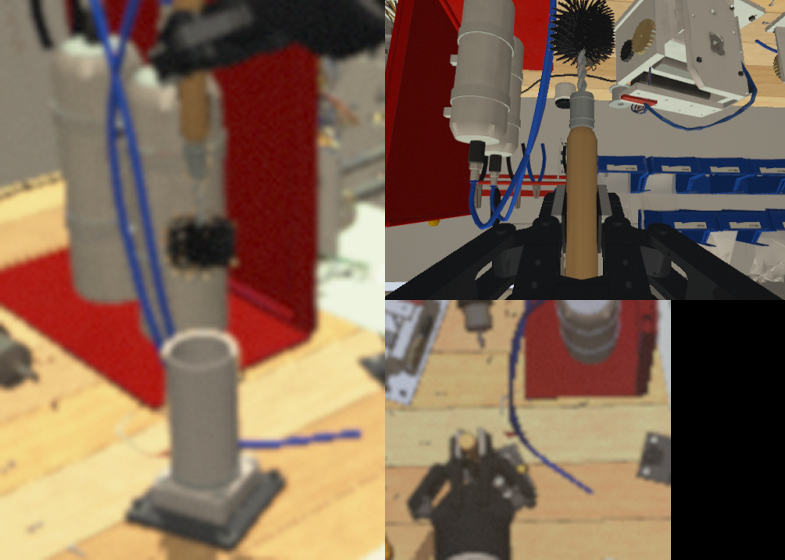

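The left crop (scene) shows the bristles centred above the mouth, both at about column 207.5. The wrist view shows the brush straight, with the bristles near (253,40). I'll check the bristle blob against prediction, and fit the planar arm to make sure the descent stays within joint 3's range.

Run:
```python
from h import *
from scipy.optimize import least_squares
f=np.load("w3.npz"); im=cv2.imread("pics/w3.png"); 
m=(im.max(2)<60).astype(np.uint8); m[100:]=0; m[:,:200]=0; m[:,310:]=0
m=cv2.morphologyEx(m,cv2.MORPH_OPEN,np.ones((3,3))); n,l,st,c=cv2.connectedComponentsWithStats(m); i=1+st[1:,4].argmax(); print("blob",st[i],c[i])
P=np.array([.50175,.11382,.30659]); R=f["R"]
Rt=np.array([[-.494,-.087,.865],[-.0483,.9962,.0727],[-.868,-.0058,-.4964]])
d=np.array([.866,0,.5])
for q in (3,18,33,62,84,175): print(q,proj(f,P+Rt@(tipT-d*q*.001)))
g=cv2.imread("pics/scene1.png"); S=np.load("scene0.npz"); g=g[160:195,190:225]
mm=(g.max(2)<70); ys,xs=np.nonzero(mm); print("scene bristle",xs.mean()+190,ys.mean()+160,"pred",proj(S,P+Rt@(tipT-d*.018)),"mouth pred",proj(S,M))
J=np.array([[-1.4663,.2913,-.1541,1.1267],[-.5175,.3307,-.1833,1.0564],[.0776,-.3095,-1.201,-.3721]])
X=np.array([[.1267,-.5091,.2417],[.4973,-.1993,.2102],[.50175,.11382,.30659]])
def fk(q,j): 
    a=j[1];b=j[1]-j[2];c=b+j[3]; return np.array([q[0]+q[1]*np.sin(a)+q[2]*np.cos(b)+q[3]*np.cos(c), q[4]+q[1]*np.cos(a)-q[2]*np.sin(b)-q[3]*np.sin(c)])
r=np.array([np.cos(J[:,0])*X[:,0]+np.sin(J[:,0])*X[:,1]]).ravel(); print("lat",-np.sin(J[:,0])*X[:,0]+np.cos(J[:,0])*X[:,1])
sol=least_squares(lambda q:np.r_[np.concatenate([fk(q,J[i])-[r[i],X[i,2]] for i in range(3)]),(q[1:]-[.35,.3,.2,.3])*.003,q[0]*.003],[0,.35,.3,.2,.3]); q=sol.x; print(q,sol.fun[:6])
for z in (.29,.26,.23,.20,.17):
    s=least_squares(lambda j:np.r_[fk(q,[0,*j])-[r[2],z],j[0]-j[1]+j[2]-.52],J[2,1:]); print(z,s.x)
```

```text
blob [ 213    0   79   76 4445] [253.32778403  40.37705287]
3 [249.54242554  16.20527933]
18 [249.467733    41.46255072]
33 [249.39012646  67.70519076]
62 [249.23116552 121.45780854]
84 [249.10200844 165.1322574 ]
175 [248.47148044 378.34520816]
scene bristle 207.55963302752292 179.21559633027522 pred [206.74761522 179.19257065] mouth pred [207.9381297  209.64799153]
lat [0.07290656 0.07281541 0.07458074]
[0.02824883 0.44718017 0.40648174 0.41633867 0.40393911] [ 0.00342133 -0.00087815 -0.00320471  0.00049775 -0.00021687  0.00037947]
0.29 [-0.22101726 -1.22709551 -0.48607824]
0.26 [-0.03061434 -1.26756329 -0.71694896]
0.23 [ 0.20009669 -1.29528716 -0.97538385]
0.2 [ 0.45191755 -1.30638399 -1.23830155]
0.17 [ 0.69402711 -1.29886664 -1.47289375]
```

Bristle position matches prediction, but joint 3 would come close to its limit at the bottom. I'll yaw the tool about the brush axis to unfold the elbow.

```bash
sed -i 's/^tipT=.*;/tipT=np.array([.117,.001,.0587]);/' h.py
python3 - <<'E'
from h import *
from plant import bot
s=bot.read_state(); Rt=Rv(-.17); pt=M+Z*.05-Rt@tipT; print(pt)
rows(s["eef_pos"],s["tcp_rot"],pt,Rt,4,{"fingers":1})
E
```

```text
[0.50288628 0.11021747 0.30067487]
max step mm 1.4956537344484069 deg 3.608004239758576
[{"tx": 0.1, "ty": -0.07, "tz": 0.08, "ax": 0.054, "az": 0.032, "fingers": 1}, {"tx": 0.1, "ty": -0.06, "tz": 0.09, "ax": 0.054, "az": 0.032, "fingers": 1}, {"tx": 0.1, "ty": -0.06, "tz": 0.09, "ax": 0.054, "az": 0.032, "fingers": 1}, {"tx": 0.1, "ty": -0.06, "tz": 0.1, "ax": 0.054, "az": 0.032, "fingers": 1}]
```

Call:
play_rows --motion '[{"tx": 0.1, "ty": -0.06, "tz": 0.09, "ax": 0.054, "ay": 0, "az": 0.032, "fingers": 1}, {"tx": 0.1, "ty": -0.06, "tz": 0.09, "ax": 0.054, "ay": 0, "az": 0.032, "fingers": 1}, {"tx": 0.1, "ty": -0.06, "tz": 0.09, "ax": 0.054, "ay": 0, "az": 0.032, "fingers": 1}, {"tx": 0.1, "ty": -0.06, "tz": 0.09, "ax": 0.054, "ay": 0, "az": 0.032, "fingers": 1}, {"tx": 0, "ty": 0, "tz": 0, "ax": 0, "ay": 0, "az": 0, "fingers": 1}, {"tx": 0, "ty": 0, "tz": 0, "ax": 0, "ay": 0, "az": 0, "fingers": 1}]'

```text
time_s: 6.65
eef_pos: [0.5043, 0.1107, 0.3031]
tcp_rot: [[-0.488, 0.166, 0.857], [0.083, 0.986, -0.144], [-0.869, 0.001, -0.495]]
contact_force: [0.7, -0.2, -0.2]
grip_width: 0.0164
grasp_force: 58.8
```

```bash
cat >> h.py <<'E'
def st():
    from plant import bot
    s=bot.read_state(); print(s["time_s"],"eef",np.round(s["eef_pos"],4),"j",np.round(s["joints"],3),"F",np.round(s["contact_force"],2),"w",round(s["grip_width"],4))
    print("tip",np.round(s["eef_pos"]+s["tcp_rot"]@tipT,4),"axis",np.round(s["tcp_rot"]@[.866,0,.5],4)); return s
E
python3 - <<'E'
from h import *
s=st(); Rt=Rv(-.17); pt=M+Z*.005-Rt@tipT; rows(s["eef_pos"],s["tcp_rot"],pt,Rt,4,{"fingers":1})
E
```

```text
6.65 eef [0.5043 0.1107 0.3031] j [ 0.322 -0.207 -1.14  -0.359 -0.42   0.259] F [ 0.68 -0.23 -0.18] w 0.0164
tip [0.4976 0.1129 0.1724] axis [ 0.0054  0.     -1.    ]
max step mm 11.853818876783107 deg 0.08797107642095589
[{"tx": 1.05, "ty": -0.02, "tz": 0.56, "ax": 0.001, "ay": 0.001, "fingers": 1}, {"tx": 1.04, "ty": -0.02, "tz": 0.56, "ax": 0.001, "ay": 0.001, "fingers": 1}, {"tx": 1.04, "ty": -0.02, "tz": 0.56, "ax": 0.001, "ay": 0.001, "fingers": 1}, {"tx": 1.04, "ty": -0.02, "tz": 0.56, "ax": 0.001, "ay": 0.001, "fingers": 1}]
```

Call:
play_rows --motion '[{"tx": 1.05, "ty": -0.02, "tz": 0.56, "ax": 0, "ay": 0, "az": 0, "fingers": 1}, {"tx": 1.04, "ty": -0.02, "tz": 0.56, "ax": 0, "ay": 0, "az": 0, "fingers": 1}, {"tx": 1.04, "ty": -0.02, "tz": 0.56, "ax": 0, "ay": 0, "az": 0, "fingers": 1}, {"tx": 1.04, "ty": -0.02, "tz": 0.56, "ax": 0, "ay": 0, "az": 0, "fingers": 1}, {"tx": 0, "ty": 0, "tz": 0, "ax": 0, "ay": 0, "az": 0, "fingers": 1}, {"tx": 0, "ty": 0, "tz": 0, "ax": 0, "ay": 0, "az": 0, "fingers": 1}]'

```text
time_s: 7.4
eef_pos: [0.5033, 0.1099, 0.2564]
tcp_rot: [[-0.487, 0.167, 0.857], [0.084, 0.986, -0.145], [-0.869, 0.001, -0.494]]
contact_force: [0.5, -0.3, -1.2]
grip_width: 0.0164
grasp_force: 58.8
```

Run:
```python
from h import *
from plant import grab_frame
s=st()
f=grab_frame("scene")["frame"]; cv2.imwrite("pics/s2.png",cv2.resize(f[130:270,150:260],None,fx=4,fy=4,interpolation=cv2.INTER_CUBIC))
```

```text
7.4 eef [0.5033 0.1099 0.2564] j [ 0.322 -0.07  -1.235 -0.593 -0.421  0.259] F [ 0.54 -0.28 -1.22] w 0.0164
tip [0.4968 0.1122 0.1257] axis [ 0.0065  0.     -1.    ]
```

View pics/s2.png

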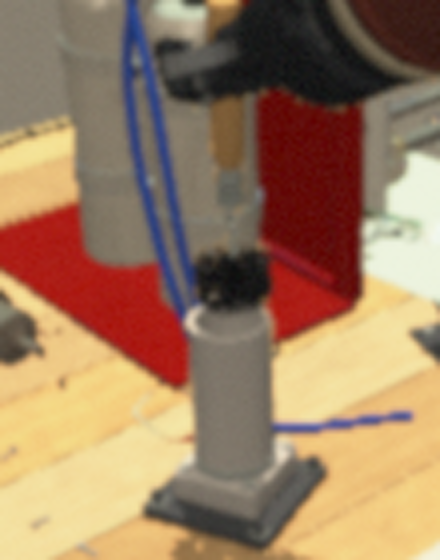

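The bristles sit centred over the mouth. Joint 3 is at −1.235, so I'll yaw further about the brush axis before entering.

Run:
```python
from h import *
from plant import bot
s=bot.read_state(); Rt=Rv(-.52); pt=M+Z*.006-Rt@tipT
rows(s["eef_pos"],s["tcp_rot"],pt,Rt,5,{"fingers":1})
```

```text
max step mm 0.5676712804239719 deg 4.035981115350643
[{"tx": 0.01, "ty": -0.05, "tz": -0.02, "ax": 0.061, "ay": 0.001, "az": 0.035, "fingers": 1}, {"tx": 0.01, "ty": -0.05, "tz": -0.02, "ax": 0.061, "ay": 0.001, "az": 0.035, "fingers": 1}, {"tx": 0.01, "ty": -0.05, "tz": -0.02, "ax": 0.061, "ay": 0.001, "az": 0.035, "fingers": 1}, {"tx": 0.01, "ty": -0.05, "tz": -0.01, "ax": 0.061, "ay": 0.001, "az": 0.035, "fingers": 1}, {"tx": 0.01, "ty": -0.06, "tz": -0.01, "ax": 0.061, "ay": 0.001, "az": 0.035, "fingers": 1}]
```

Call:
play_rows --motion '[{"tx": 0, "ty": -0.05, "tz": -0.02, "ax": 0.061, "ay": 0.001, "az": 0.035, "fingers": 1}, {"tx": 0, "ty": -0.05, "tz": -0.02, "ax": 0.061, "ay": 0.001, "az": 0.035, "fingers": 1}, {"tx": 0, "ty": -0.05, "tz": -0.02, "ax": 0.061, "ay": 0.001, "az": 0.035, "fingers": 1}, {"tx": 0, "ty": -0.05, "tz": -0.02, "ax": 0.061, "ay": 0.001, "az": 0.035, "fingers": 1}, {"tx": 0, "ty": -0.05, "tz": -0.02, "ax": 0.061, "ay": 0.001, "az": 0.035, "fingers": 1}, {"tx": 0, "ty": 0, "tz": 0, "ax": 0, "ay": 0, "az": 0, "fingers": 1}]'

```text
time_s: 8.2
eef_pos: [0.5025, 0.1092, 0.2573]
tcp_rot: [[-0.433, 0.495, 0.754], [0.249, 0.869, -0.428], [-0.867, 0.002, -0.499]]
contact_force: [-0.8, 0.9, -0.5]
grip_width: 0.0164
grasp_force: 58.8
```

Run:
```python
from h import *
from plant import bot
s=st(); Rt=Rv(-.52); pt=M-Z*.03-Rt@tipT
rows(s["eef_pos"],s["tcp_rot"],pt,Rt,6,{"fingers":1})
```

```text
8.2 eef [0.5025 0.1092 0.2573] j [ 0.536  0.058 -0.985 -0.183 -0.852  0.721] F [-0.82  0.94 -0.48] w 0.0164
tip [0.4966 0.1141 0.1267] axis [ 0.0023  0.0015 -1.    ]
max step mm 6.11657556153297 deg 0.034647932502708166
[{"tx": 0.53, "ty": -0.03, "tz": 0.3, "ax": 0.001, "fingers": 1}, {"tx": 0.53, "ty": -0.03, "tz": 0.3, "ax": 0.001, "fingers": 1}, {"tx": 0.53, "ty": -0.03, "tz": 0.31, "ax": 0.001, "fingers": 1}, {"tx": 0.53, "ty": -0.03, "tz": 0.31, "ax": 0.001, "fingers": 1}, {"tx": 0.53, "ty": -0.03, "tz": 0.31, "ax": 0.001, "fingers": 1}, {"tx": 0.53, "ty": -0.03, "tz": 0.31, "ax": 0.001, "fingers": 1}]
```

Joint 3 now has margin (−0.985). Entering the bore to 30 mm.

Call:
play_rows --motion '[{"tx": 0.53, "ty": -0.03, "tz": 0.3, "ax": 0, "ay": 0, "az": 0, "fingers": 1}, {"tx": 0.53, "ty": -0.03, "tz": 0.3, "ax": 0, "ay": 0, "az": 0, "fingers": 1}, {"tx": 0.53, "ty": -0.03, "tz": 0.31, "ax": 0, "ay": 0, "az": 0, "fingers": 1}, {"tx": 0.53, "ty": -0.03, "tz": 0.31, "ax": 0, "ay": 0, "az": 0, "fingers": 1}, {"tx": 0.53, "ty": -0.03, "tz": 0.31, "ax": 0, "ay": 0, "az": 0, "fingers": 1}, {"tx": 0.53, "ty": -0.03, "tz": 0.31, "ax": 0, "ay": 0, "az": 0, "fingers": 1}]'

```text
time_s: 8.95
eef_pos: [0.507, 0.1076, 0.2296]
tcp_rot: [[-0.411, 0.501, 0.761], [0.255, 0.865, -0.432], [-0.875, 0.017, -0.483]]
contact_force: [-1.3, 3.0, 61.4]
grip_width: 0.0159
grasp_force: 63.0
```

Run:
```python
from h import *
from plant import bot
s=st(); Rt=Rv(-.52); pt=M-Z*.05-Rt@tipT
rows(s["eef_pos"],s["tcp_rot"],pt,Rt,5,{"fingers":1})
```

```text
8.95 eef [0.507  0.1076 0.2296] j [ 0.532  0.141 -1.037 -0.342 -0.861  0.717] F [-1.32  2.95 61.39] w 0.0159
tip [0.5041 0.1129 0.0988] axis [ 0.0249  0.0047 -0.9997]
max step mm 5.88024360520498 deg 0.29702809733937546
[{"tx": 0.55, "ty": -0.06, "tz": 0.2, "ax": 0.001, "ay": 0.004, "az": -0.003, "fingers": 1}, {"tx": 0.55, "ty": -0.06, "tz": 0.2, "ax": 0.001, "ay": 0.004, "az": -0.003, "fingers": 1}, {"tx": 0.55, "ty": -0.05, "tz": 0.2, "ax": 0.001, "ay": 0.004, "az": -0.003, "fingers": 1}, {"tx": 0.55, "ty": -0.05, "tz": 0.2, "ax": 0.001, "ay": 0.004, "az": -0.003, "fingers": 1}, {"tx": 0.55, "ty": -0.05, "tz": 0.2, "ax": 0.001, "ay": 0.004, "az": -0.003, "fingers": 1}]
```

61 N of upward force is not normal drag. I'll look before doing anything else.

Run:
```python
from h import *
from plant import grab_frame
s=wrist("w4"); f=grab_frame("scene")["frame"]; t=grab_frame("top")["frame"]; cv2.imwrite("pics/scene4.png",f)
a=cv2.resize(f[110:270,150:270],(450,600),interpolation=cv2.INTER_CUBIC); w=cv2.resize(cv2.imread("pics/w4.png"),(350,262)); b=cv2.resize(t[110:240,160:310],(350,303))
cv2.imwrite("pics/m4.png",np.hstack([a,np.vstack([w,b,np.zeros((35,350,3),np.uint8)])])); st(); print(s["tau"],s["ft_torque"])
```

```text
9.1 eef [0.5072 0.1076 0.2299] j [ 0.532  0.141 -1.037 -0.342 -0.861  0.717] F [-1.48  2.1  48.96] w 0.0161
tip [0.5044 0.1129 0.0991] axis [ 0.0253  0.0048 -0.9996]
[-1.76300548 -5.47127724 -0.54933395  7.04961285  8.03301752  0.66344909] [-5.25436311 -7.97158357  0.29784269]
```

View pics/m4.png

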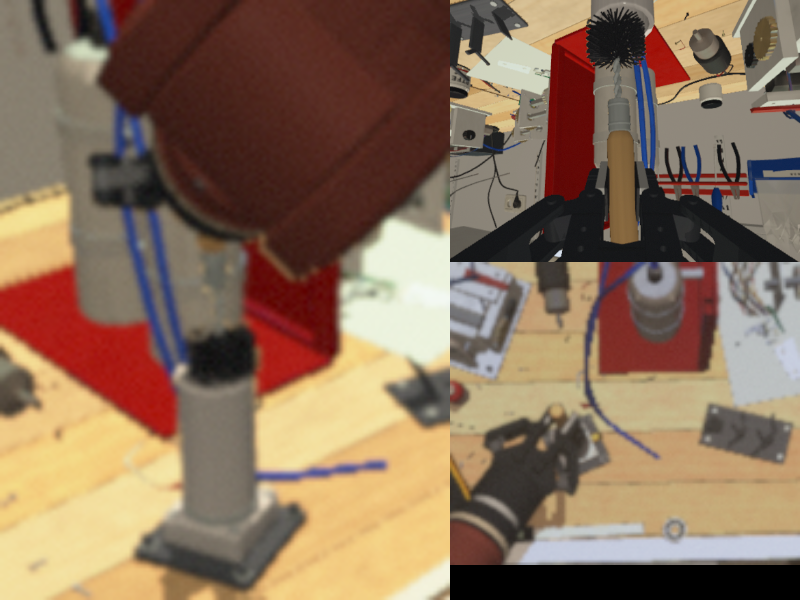

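The bristles are still sitting on the rim and not in the bore, and the brush has slid in the grip. I'll back off upward and compare close-ups.

Call:
play_rows --motion '[{"tx": -1.3, "ty": 0, "tz": -0.75, "ax": 0, "ay": 0, "az": 0, "fingers": 1}, {"tx": -1.3, "ty": 0, "tz": -0.75, "ax": 0, "ay": 0, "az": 0, "fingers": 1}, {"tx": -0.9, "ty": 0, "tz": -0.5, "ax": 0, "ay": 0, "az": 0, "fingers": 1}, {"tx": 0, "ty": 0, "tz": 0, "ax": 0, "ay": 0, "az": 0, "fingers": 1}, {"tx": 0, "ty": 0, "tz": 0, "ax": 0, "ay": 0, "az": 0, "fingers": 1}]' --squeeze 100

```text
time_s: 9.72
eef_pos: [0.5004, 0.1061, 0.2592]
tcp_rot: [[-0.434, 0.496, 0.752], [0.248, 0.868, -0.43], [-0.866, 0.0, -0.5]]
contact_force: [-0.5, 0.9, -0.9]
grip_width: 0.0154
grasp_force: 97.6
```

Run:
```python
from h import *
from plant import grab_frame
s=wrist("w5"); f=grab_frame("scene")["frame"]; cv2.imwrite("pics/scene5.png",f); st()
u=lambda p:cv2.resize(cv2.imread(p)[0:110,170:330],(400,275),interpolation=cv2.INTER_CUBIC)
W=cv2.resize(cv2.imread("pics/w5.png"),(400,300))
a=cv2.resize(f[120:270,160:260],(400,600),interpolation=cv2.INTER_CUBIC)
cv2.imwrite("pics/m5.png",np.hstack([np.vstack([u("pics/w4.png"),u("pics/w5.png")[:,:],np.zeros((50,400,3),np.uint8)]),a]))
```

```text
9.825 eef [0.5005 0.1061 0.2591] j [ 0.532  0.048 -0.988 -0.175 -0.851  0.718] F [-1.   -0.06 -1.4 ] w 0.0157
tip [0.4943 0.1108 0.1284] axis [-1.e-04 -0.e+00 -1.e+00]
```

View pics/m5.png

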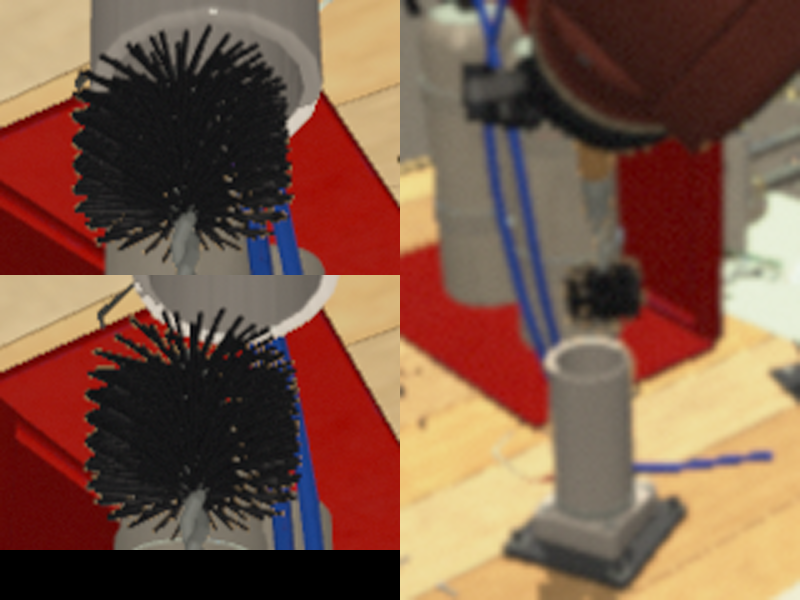

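The close-up settles it. In the lower crop the rim is centred at about column 237 and the bristles at about 193, so the brush is some 10 mm off toward tool −y. I'll fit the rim circle at z = 0.12.

Run:
```python
from h import *
from scipy.optimize import least_squares
def fit(f,pts):
    P=np.array([ray(f,170+u/2.5,v/2.5,.12)[:2] for u,v in pts])
    s=least_squares(lambda c:np.linalg.norm(P-c,axis=1)-.023,P.mean(0)); print(s.x,s.fun*1000)
f5=np.load("w5.npz");f4=np.load("w4.npz")
fit(f5,[(135,10),(340,10),(300,55),(165,45)])
fit(f4,[(322,85),(293,138),(91,20),(321,60)])
P=np.array([.5005,.1061,.2591])
from plant import bot
s=bot.read_state();R=np.array(s["tcp_rot"]);P=s["eef_pos"]
d=np.array([.866,0,.5]); ta=np.array([.117,0,.0587])
for sl in (0,.01,.02): print(sl,[np.round(proj(f5,P+R@(ta-d*(q*.001+sl))),1) for q in (3,18,33,50)])
for n in ("w3","w5"):
    im=cv2.imread(f"pics/{n}.png"); m=(im.max(2)<60).astype(np.uint8); m[120:]=0; m[:,:195]=0; m[:,310:]=0
    m=cv2.morphologyEx(m,cv2.MORPH_OPEN,np.ones((3,3))); k,l,st_,c=cv2.connectedComponentsWithStats(m); i=1+st_[1:,4].argmax(); print(n,st_[i],c[i])
```

```text
[0.49746483 0.11726055] [ 0.16966665 -0.57199836  0.55127753 -0.51169991]
[0.49455888 0.11717211] [ 0.07682941  2.85574733  2.86326057 -0.09757328]
0 [array([250.6,  16.4]), array([250.6,  41.7]), array([250.5,  67.8]), array([250.4,  98.8])]
0.01 [array([250.6,  33.1]), array([250.5,  59. ]), array([250.5,  85.9]), array([250.4, 117.6])]
0.02 [array([250.5,  50.3]), array([250.5,  76.8]), array([250.4, 104.4]), array([250.4, 137. ])]
w3 [ 213    0   79   76 4445] [253.32778403  40.37705287]
w5 [ 205   20   84   77 4577] [246.12606511  61.05658728]
```

```bash
cat > brush.py <<'E'
from h import *
from scipy.optimize import least_squares
def blob(m,box):
    x0,y0,x1,y1=box; k=np.zeros(m.shape,np.uint8); k[y0:y1,x0:x1]=m[y0:y1,x0:x1]
    k=cv2.morphologyEx(k,cv2.MORPH_OPEN,np.ones((3,3))); n,l,s,c=cv2.connectedComponentsWithStats(k); i=1+s[1:,4].argmax(); return c[i],s[i],l==i
def obs(w,sc,boxs):
    im=cv2.imread(w); c1,s1,_=blob((im.max(2)<60).astype(np.uint8),(195,0,310,130))
    hsv=cv2.cvtColor(im,cv2.COLOR_BGR2HSV); wood=((hsv[...,0]>8)&(hsv[...,0]<22)&(hsv[...,1]>90)).astype(np.uint8)
    _,s2,l=blob(wood,(215,120,290,384)); ys,xs=np.nonzero(l); top=np.percentile(ys,.3); j=[xs[(ys>top+2)&(ys<top+15)].mean(),top]
    e=[xs[(ys>300)&(ys<330)].mean(),315]
    im=cv2.imread(sc); c3,s3,_=blob((im.max(2)<75).astype(np.uint8),boxs)
    return c1,j,e,c3,s1,s2,s3
if __name__=="__main__":
    import sys
    print([np.round(o,1).tolist() for o in obs("pics/w3.png","pics/scene1.png",(190,160,230,200))])
    print([np.round(o,1).tolist() for o in obs("pics/w5.png","pics/scene5.png",(195,175,230,205))])
E
python3 brush.py
python3 - <<'E'
from h import *
from plant import bot
S=np.load("scene0.npz"); s=bot.read_state(); P=s["eef_pos"];R=s["tcp_rot"]
f=np.load("w5.npz"); ta=np.array([.117,0,.0587]);d=np.array([.866,0,.5])
for sl in (0,.01): print([np.round(proj(g,P+R@(ta-d*(.018+sl))),1) for g in (f,S)],"joint",proj(f,P+R@(ta-d*(.084+sl)+np.array([.0045,0,-.0078]))))
E
```

```text
[[253.3, 40.4], [251.4, 163.0], [251.1, 315.0], [207.6, 179.1], [213, 0, 79, 76, 4445], [230, 162, 42, 196, 7514], [198, 172, 19, 15, 223]]
[[246.1, 61.1], [249.6, 191.0], [251.3, 315.0], [211.0, 192.8], [205, 20, 84, 77, 4577], [231, 190, 43, 168, 6187], [202, 186, 18, 14, 210]]
[array([250.6,  41.7]), array([208.9, 198.9])] joint [250.24609299 159.22444183]
[array([250.5,  59. ]), array([208.7, 194.8])] joint [250.2031339 181.1029039]
```

Triangulation gives about 14 mm of slide in the grip and about 0.03 rad of lateral tilt. I'll re-align the brush over the wrist-measured mouth (0.4975, 0.1173) with the tilt taken out.

```bash
cat >> h.py <<'E'
tipT=np.array([.1044,-.0032,.0514]); M=np.array([.4975,.1173,.12])
nT=np.array([-.5,0,.866]); Rb=Rv(-.52)@Ro.from_rotvec(.03*nT).as_matrix()
E
python3 - <<'E'
from h import *
s=st(); rows(s["eef_pos"],s["tcp_rot"],M+Z*.006-Rb@tipT,Rb,4,{"fingers":1})
E
```

```text
9.825 eef [0.5005 0.1061 0.2591] j [ 0.532  0.048 -0.988 -0.175 -0.851  0.718] F [-1.   -0.06 -1.4 ] w 0.0157
tip [0.4922 0.1072 0.143 ] axis [-1.e-04 -0.e+00 -1.e+00]
max step mm 4.677069962778276 deg 0.4310721396786665
[{"tx": 0.37, "ty": 0.2, "tz": 0.2, "ax": -0.004, "az": 0.007, "fingers": 1}, {"tx": 0.37, "ty": 0.2, "tz": 0.2, "ax": -0.004, "az": 0.007, "fingers": 1}, {"tx": 0.37, "ty": 0.19, "tz": 0.2, "ax": -0.004, "az": 0.007, "fingers": 1}, {"tx": 0.38, "ty": 0.19, "tz": 0.2, "ax": -0.004, "az": 0.007, "fingers": 1}]
```

Call:
play_rows --motion '[{"tx": 0.37, "ty": 0.2, "tz": 0.2, "ax": -0.004, "ay": 0, "az": 0.007, "fingers": 1}, {"tx": 0.37, "ty": 0.2, "tz": 0.2, "ax": -0.004, "ay": 0, "az": 0.007, "fingers": 1}, {"tx": 0.37, "ty": 0.19, "tz": 0.2, "ax": -0.004, "ay": 0, "az": 0.007, "fingers": 1}, {"tx": 0.38, "ty": 0.19, "tz": 0.2, "ax": -0.004, "ay": 0, "az": 0.007, "fingers": 1}, {"tx": 0, "ty": 0, "tz": 0, "ax": 0, "ay": 0, "az": 0, "fingers": 1}, {"tx": 0, "ty": 0, "tz": 0, "ax": 0, "ay": 0, "az": 0, "fingers": 1}]'

```text
time_s: 10.58
eef_pos: [0.5044, 0.1137, 0.2432]
tcp_rot: [[-0.419, 0.496, 0.76], [0.273, 0.868, -0.416], [-0.866, 0.033, -0.499]]
contact_force: [0.0, -0.6, -1.1]
grip_width: 0.0152
grasp_force: 97.6
```

Run:
```python
from h import *
from brush import obs
from plant import grab_frame
s=wrist("w6"); f=grab_frame("scene")["frame"]; cv2.imwrite("pics/scene6.png",f); st()
print([np.round(o,1).tolist() for o in obs("pics/w6.png","pics/scene6.png",(190,175,230,215))])
W=cv2.resize(cv2.imread("pics/w6.png")[0:110,180:330],(750,550),interpolation=cv2.INTER_CUBIC)
cv2.imwrite("pics/m6.png",W)
```

```text
10.675 eef [0.5044 0.1137 0.2433] j [ 0.538  0.091 -1.01  -0.253 -0.843  0.741] F [-0.35 -0.26 -0.65] w 0.0151
tip [0.4982 0.118  0.1272] axis [ 0.0173  0.0286 -0.9994]
[[246.2, 59.5], [249.8, 191.0], [251.3, 315.0], [205.3, 200.6], [205, 20, 84, 77, 4856], [231, 190, 43, 168, 6180], [197, 193, 17, 16, 231]]
```

View pics/m6.png

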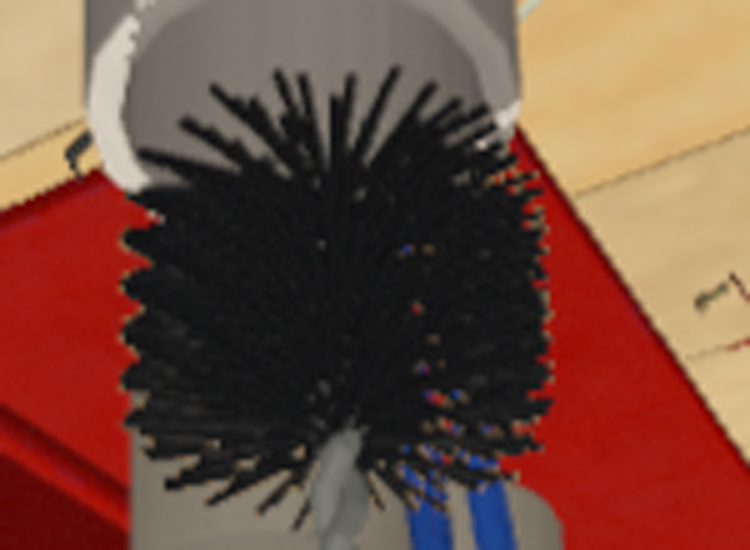

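In this last close-up the rim's outer edges are at crop columns 87 and 520 (centre 303), and the bristles span 122–550 (centre 336). The brush is now about 3 mm too far toward tool +y. I'll refit the rim to correct both directions.

Run:
```python
from h import *
from scipy.optimize import least_squares
from plant import bot
f=np.load("w6.npz")
c=lambda u,v: ray(f,180+u/5,v/5,.12)[:2]
o=np.array([c(*p) for p in [(87,100),(100,155),(122,190),(520,105),(514,140)]]); i=np.array([c(*p) for p in [(127,100),(150,185),(133,140)]])
s=least_squares(lambda q:np.r_[np.linalg.norm(o-q,axis=1)-.023,np.linalg.norm(i-q,axis=1)-.019],o.mean(0)); print(s.x,np.round(s.fun*1e3,1))
st_=bot.read_state(); P,R=st_["eef_pos"],st_["tcp_rot"]
# brush: bristle centre, stem root from w6; fit tool-frame line (slide, ytilt, xz tilt)
G=np.array([0,0,-.0085]); d=np.array([.866,0,.5]); n=nT; W=np.array
ob=[(246.2,59.5,118,0),(249.8,191.0,52,1),(251.3,315,None,0)]
def pt(q,L,off): # q: slide, tilt y, tilt n, y0 ; L distance ahead of nominal grip
    a=d+W([0,q[1],0])+n*q[2]; a/=np.linalg.norm(a); return G+W([0,q[3],0])+a*(L-q[0])+(n*-.009 if off else 0)
def res(q):
    r=[]
    for u,v,L,off in ob[:2]: r+=list(proj(f,P+R@pt(q,L*.001,off))-[u,v])
    r.append((q[3]-0)*1e3*2); r.append(q[2]*20); return r
b=least_squares(res,[.013,-.03,0,0]); print(b.x,np.round(b.fun,2)); tip=pt(b.x,.136,0); print("tipT",tip,"tip",P+R@tip,"axis", R@(d+W([0,b.x[1],0])+n*b.x[2]))
print("mouth-tip tool", R.T@(np.r_[s.x,.12]-(P+R@tip)), "horiz",s.x-(P+R@tip)[:2])
```

```text
[0.49792507 0.11649911] [-0.3 -0.5 -0.4 -0.8 -0.8 -0.3  0.5 -0.6]
[ 0.01550804 -0.02207811 -0.06942093  0.00029754] [ 0.32  0.26 -0.8  -0.21  0.6  -1.39]
tipT [ 0.10824392 -0.00235572  0.04436327] tip [0.49160905 0.12273899 0.12739145] axis [-0.0538848   0.04393524 -1.00021429]
mouth-tip tool [ 0.00205053 -0.00252888  0.0110843 ] horiz [ 0.00631602 -0.00623987]
```

```bash
cat > fitb.py <<'E'
from h import *
def pred(f,b,yaw=-.52,tilt=0):  # b: bristle centre world; rows of near/far silhouettes and width, vertical brush
    h=np.array([np.cos(yaw),np.sin(yaw),0]); l=np.cross(Z,h); a=Z*np.cos(tilt)+h*np.sin(tilt); hp=h*np.cos(tilt)-Z*np.sin(tilt)
    pts=[b+a*s+.021*(np.cos(t)*hp+np.sin(t)*l) for s in np.linspace(-.015,.015,7) for t in np.linspace(0,6.283,40)]
    q=np.array([proj(f,p) for p in pts]); return np.r_[q[:,0].min(),q[:,0].max(),q[:,1].min(),q[:,1].max()]
E
python3 - <<'E'
from fitb import *
from scipy.optimize import least_squares
for n,o in (("w3",[213,292,None,76]),("w6",[180+122/5,180+550/5,14,103.5]),("w5",[205,289,20-4,97])):
    f=np.load(n+".npz"); o_=[x for x in o]
    yaw=.083 if n=="w3" else -.52
    for tilt in (-.05,0,.05):
        g=lambda b:[a-c for a,c in zip(pred(f,b,yaw,tilt),o_) if c is not None]
        s=least_squares(g,[.497,.115,.15]); print(n,tilt,s.x,np.round(s.fun,1))
E
```

```text
w3 -0.05 [0.50244873 0.11479751 0.18023087] [ 0. -0.  0.]
w3 0 [0.50191707 0.11475915 0.18111352] [-0.  0.  0.]
w3 0.05 [0.50138555 0.11472156 0.18206554] [-0.  0.  0.]
w6 -0.05 [0.5102192 0.1118588 0.1338913] [ 3.8 -3.9 -2.9  3.5]
w6 0 [0.50883894 0.11272087 0.13513522] [ 3.5 -3.5 -2.6  3.2]
w6 0.05 [0.50723938 0.11370605 0.13653183] [ 3.  -3.  -2.3  2.8]
w5 -0.05 [0.51367526 0.09616949 0.14120141] [ 5.6 -5.6 -4.2  5. ]
w5 0 [0.51187134 0.09720314 0.14278073] [ 5.2 -5.3 -4.   4.8]
w5 0.05 [0.50993088 0.09835068 0.14446165] [ 4.8 -4.9 -3.7  4.6]
```

Run:
```python
from h import *
from scipy.optimize import least_squares
from plant import bot
S=np.load("scene0.npz"); F={"w6":np.load("w6.npz")}
s=bot.read_state(); P,R=s["eef_pos"],s["tcp_rot"]
G=np.array([0,0,-.0085]); d=np.array([.866,0,.5])
def tool(q,L,off=0):
    a=d+np.array([0,q[1],0])+nT*q[2]; a/=np.linalg.norm(a); return G+a*(L-q[0])-nT*.009*off
def r(q,f,P,R,c,j,sc,b):
    return np.r_[proj(f,P+R@tool(q,.118))-c,(proj(f,P+R@tool(q,.052,1))-j),(proj(S,P+R@tool(q,.118))-sc)*2]-b
z=np.zeros(6)
f3=np.load("w3.npz"); R3=np.array([[-.49405,-.08705,.86506],[-.04826,.99619,.07268],[-.86809,-.00585,-.49637]]); P3=np.array([.50175,.11382,.30659])
b=r([0,0,0],f3,P3,R3,[253.3,40.4],[251.4,163],[207.6,179.1],z); print("bias w3",b)
for bias in (z,b):
    q=least_squares(lambda q:r(q,F["w6"],P,R,[246.2,59.5],[249.8,191],[205.3,200.6],bias),[.013,0,0]); 
    t=P+R@tool(q.x,.136); print(q.x,np.round(q.fun,1),"tip",t,"axis",R@(d+np.array([0,q.x[1],0])+nT*q.x[2]))
```

```text
bias w3 [-3.81678611 -0.40029326 -2.42826948 -5.8037806  -1.86020931  1.03289061]
[ 0.01570501 -0.02045206 -0.07141828] [ 0.1  0.4 -1.3  0.2 -0.9  1.5] tip [0.49136148 0.1227598  0.12759698] axis [-0.05481225  0.04633739 -1.00016154]
[ 0.01275667 -0.03452171 -0.02755775] [ 0.9  0.5 -0.3 -0.   1.9  1. ] tip [0.49501734 0.11872294 0.12438406] axis [-0.0237139   0.0123621  -1.00059581]
```

Call:
play_rows --motion '[{"tx": -0.02, "ty": -0.15, "tz": 0.04, "ax": 0, "ay": -0.022, "az": 0, "fingers": 1}, {"tx": -0.02, "ty": -0.15, "tz": 0.04, "ax": 0, "ay": -0.022, "az": 0, "fingers": 1}, {"tx": 0, "ty": 0, "tz": 0, "ax": 0, "ay": 0, "az": 0, "fingers": 1}, {"tx": 0.17, "ty": 0, "tz": 0.1, "ax": 0, "ay": 0, "az": 0, "fingers": 1}, {"tx": 0.17, "ty": 0, "tz": 0.1, "ax": 0, "ay": 0, "az": 0, "fingers": 1}, {"tx": 0.17, "ty": 0, "tz": 0.1, "ax": 0, "ay": 0, "az": 0, "fingers": 1}, {"tx": 0, "ty": 0, "tz": 0, "ax": 0, "ay": 0, "az": 0, "fingers": 1}]'

```text
time_s: 11.55
eef_pos: [0.504, 0.1106, 0.2369]
tcp_rot: [[-0.386, 0.496, 0.778], [0.254, 0.868, -0.427], [-0.887, 0.033, -0.461]]
contact_force: [0.3, 0.1, -1.3]
grip_width: 0.015
grasp_force: 97.5
```

Call:
play_rows --motion '[{"tx": 0.17, "ty": 0, "tz": 0.1, "ax": 0, "ay": 0, "az": 0, "fingers": 1}, {"tx": 0.17, "ty": 0, "tz": 0.1, "ax": 0, "ay": 0, "az": 0, "fingers": 1}, {"tx": 0, "ty": 0, "tz": 0, "ax": 0, "ay": 0, "az": 0, "fingers": 1}]'

```text
time_s: 11.92
eef_pos: [0.5042, 0.1105, 0.2329]
tcp_rot: [[-0.386, 0.496, 0.778], [0.254, 0.868, -0.427], [-0.887, 0.033, -0.461]]
contact_force: [0.0, -0.3, -0.7]
grip_width: 0.0149
grasp_force: 97.5
```

Run:
```python
from h import *
s=st(); print(s["ft_torque"],s["tcp_rot"])
```

```text
11.925 eef [0.5042 0.1105 0.2329] j [ 0.547  0.145 -1.062 -0.401 -0.878  0.713] F [ 0.02 -0.31 -0.68] w 0.0149
tip [0.5023 0.1123 0.1165] axis [ 0.0548  0.0065 -0.9985]
[0.49736486 0.88142731 0.00635758] [[-0.38581696  0.49604012  0.77787497]
 [ 0.25414526  0.86767791 -0.42725312]
 [-0.88687962  0.03285173 -0.4608311 ]]
```

Call:
play_rows --motion '[{"tx": 0.18, "ty": -0.01, "tz": 0.09, "ax": 0, "ay": 0, "az": 0, "fingers": 1}, {"tx": 0.18, "ty": -0.01, "tz": 0.09, "ax": 0, "ay": 0, "az": 0, "fingers": 1}, {"tx": 0, "ty": 0, "tz": 0, "ax": 0, "ay": 0, "az": 0, "fingers": 1}]'

```text
time_s: 12.3
eef_pos: [0.5055, 0.1108, 0.2314]
tcp_rot: [[-0.38, 0.497, 0.78], [0.256, 0.867, -0.428], [-0.889, 0.037, -0.457]]
contact_force: [-1.9, 0.4, 10.7]
grip_width: 0.0154
grasp_force: 98.0
```

Call:
play_rows --motion '[{"tx": 0.18, "ty": -0.01, "tz": 0.09, "ax": 0, "ay": 0, "az": 0, "fingers": 1}, {"tx": 0.09, "ty": 0, "tz": 0.05, "ax": 0, "ay": 0, "az": 0, "fingers": 1}, {"tx": 0, "ty": 0, "tz": 0, "ax": 0, "ay": 0, "az": 0, "fingers": 1}]'

```text
time_s: 12.68
eef_pos: [0.5067, 0.1109, 0.2307]
tcp_rot: [[-0.375, 0.499, 0.781], [0.258, 0.866, -0.429], [-0.891, 0.04, -0.453]]
contact_force: [-4.3, 0.3, 23.2]
grip_width: 0.015
grasp_force: 98.9
```

Run:
```python
from h import *
s=st(); print(s["ft_torque"])
```

```text
12.675 eef [0.5067 0.1109 0.2307] j [ 0.548  0.162 -1.067 -0.434 -0.884  0.714] F [-4.25  0.29 23.22] w 0.015
tip [0.5061 0.113  0.1143] axis [ 0.0661  0.0085 -0.9978]
[-1.58266683 -2.41136303 -0.41727545]
```

Blocked at the rim again, now centred sideways. The reaction force pushes the brush back toward the robot, so I'll search backward along the heading under light load.

Call:
play_rows --motion '[{"tx": -0.18, "ty": 0, "tz": -0.09, "ax": 0, "ay": 0, "az": 0, "fingers": 1}, {"tx": 0.09, "ty": 0, "tz": -0.18, "ax": 0, "ay": 0, "az": 0, "fingers": 1}, {"tx": 0, "ty": 0, "tz": 0, "ax": 0, "ay": 0, "az": 0, "fingers": 1}]'

```text
time_s: 13.05
eef_pos: [0.5039, 0.1117, 0.231]
tcp_rot: [[-0.379, 0.498, 0.78], [0.256, 0.866, -0.428], [-0.889, 0.038, -0.456]]
contact_force: [-1.7, -1.0, 13.2]
grip_width: 0.0155
grasp_force: 98.4
```

Call:
play_rows --motion '[{"tx": 0.09, "ty": 0, "tz": -0.18, "ax": 0, "ay": 0, "az": 0, "fingers": 1}, {"tx": 0, "ty": 0, "tz": 0, "ax": 0, "ay": 0, "az": 0, "fingers": 1}]'

```text
time_s: 13.3
eef_pos: [0.502, 0.1124, 0.2307]
tcp_rot: [[-0.379, 0.498, 0.78], [0.256, 0.866, -0.429], [-0.889, 0.037, -0.456]]
contact_force: [-0.5, -2.8, 11.1]
grip_width: 0.0152
grasp_force: 98.2
```

Call:
play_rows --motion '[{"tx": 0.09, "ty": 0, "tz": -0.18, "ax": 0, "ay": 0, "az": 0, "fingers": 1}, {"tx": 0, "ty": 0, "tz": 0, "ax": 0, "ay": 0, "az": 0, "fingers": 1}]'

```text
time_s: 13.55
eef_pos: [0.4989, 0.1136, 0.2282]
tcp_rot: [[-0.385, 0.496, 0.778], [0.254, 0.868, -0.427], [-0.887, 0.034, -0.461]]
contact_force: [1.7, -0.3, 0.7]
grip_width: 0.0154
grasp_force: 97.5
```

Run:
```python
from h import *
s=st(); print(s["ft_torque"])
```

```text
13.55 eef [0.4989 0.1136 0.2282] j [ 0.563  0.154 -1.068 -0.404 -0.889  0.731] F [ 1.7  -0.32  0.71] w 0.0154
tip [0.4971 0.1155 0.1118] axis [ 0.0554  0.0069 -0.9984]
[0.31393639 0.39949653 0.03934707]
```

It slid in: force fell to about 0 and the tip is at (0.497, 0.1155), so the extra tilt was wrong. I'll undo it about the tip while descending.

Call:
play_rows --motion '[{"tx": -0.08, "ty": 0, "tz": 0.16, "ax": 0, "ay": 0.015, "az": 0, "fingers": 1}, {"tx": -0.08, "ty": 0, "tz": 0.16, "ax": 0, "ay": 0.015, "az": 0, "fingers": 1}, {"tx": -0.07, "ty": 0, "tz": 0.15, "ax": 0, "ay": 0.015, "az": 0, "fingers": 1}, {"tx": 0, "ty": 0, "tz": 0, "ax": 0, "ay": 0, "az": 0, "fingers": 1}]'

```text
time_s: 14.05
eef_pos: [0.5038, 0.1108, 0.2285]
tcp_rot: [[-0.419, 0.496, 0.76], [0.274, 0.867, -0.415], [-0.865, 0.034, -0.5]]
contact_force: [0.8, -0.2, 0.5]
grip_width: 0.0153
grasp_force: 97.5
```

Call:
play_rows --motion '[{"tx": 0.18, "ty": -0.01, "tz": 0.1, "ax": 0, "ay": 0, "az": 0, "fingers": 1}, {"tx": 0.18, "ty": -0.01, "tz": 0.1, "ax": 0, "ay": 0, "az": 0, "fingers": 1}, {"tx": 0, "ty": 0, "tz": 0, "ax": 0, "ay": 0, "az": 0, "fingers": 1}]'

```text
time_s: 14.42
eef_pos: [0.5032, 0.1109, 0.2235]
tcp_rot: [[-0.421, 0.496, 0.76], [0.273, 0.868, -0.415], [-0.865, 0.033, -0.5]]
contact_force: [1.5, -1.2, -0.1]
grip_width: 0.015
grasp_force: 97.7
```

Run:
```python
from h import *
s=st(); print(s["ft_torque"])
```

```text
14.425 eef [0.5032 0.1109 0.2235] j [ 0.532  0.136 -1.044 -0.335 -0.838  0.735] F [ 1.48 -1.2  -0.07] w 0.015
tip [0.4968 0.1153 0.1074] axis [ 0.0157  0.0288 -0.9994]
[ 0.19365177  0.40810988 -0.00499247]
```

Call:
play_rows --motion '[{"tx": 0.26, "ty": -0.01, "tz": 0.15, "ax": 0, "ay": 0, "az": 0, "fingers": 1}, {"tx": 0.26, "ty": -0.01, "tz": 0.15, "ax": 0, "ay": 0, "az": 0, "fingers": 1}, {"tx": 0.26, "ty": -0.01, "tz": 0.15, "ax": 0, "ay": 0, "az": 0, "fingers": 1}, {"tx": 0.26, "ty": -0.01, "tz": 0.15, "ax": 0, "ay": 0, "az": 0, "fingers": 1}, {"tx": 0.26, "ty": -0.01, "tz": 0.15, "ax": 0, "ay": 0, "az": 0, "fingers": 1}]'

```text
time_s: 15.05
eef_pos: [0.5034, 0.1109, 0.2087]
tcp_rot: [[-0.42, 0.496, 0.76], [0.273, 0.868, -0.415], [-0.865, 0.033, -0.5]]
contact_force: [1.4, -1.5, 2.8]
grip_width: 0.015
grasp_force: 97.6
```

Run:
```python
from h import *
s=st(); print(s["ft_torque"])
```

```text
15.05 eef [0.5034 0.1109 0.2087] j [ 0.532  0.177 -1.063 -0.396 -0.838  0.735] F [ 1.35 -1.47  2.76] w 0.015
tip [0.497  0.1154 0.0925] axis [ 0.0162  0.0291 -0.9994]
[ 0.07391586  0.28174145 -0.04004371]
```

Call:
play_rows --motion '[{"tx": 0.35, "ty": -0.01, "tz": 0.2, "ax": 0, "ay": 0, "az": 0, "fingers": 1}, {"tx": 0.35, "ty": -0.01, "tz": 0.2, "ax": 0, "ay": 0, "az": 0, "fingers": 1}, {"tx": 0.35, "ty": -0.01, "tz": 0.2, "ax": 0, "ay": 0, "az": 0, "fingers": 1}, {"tx": 0.35, "ty": -0.01, "tz": 0.2, "ax": 0, "ay": 0, "az": 0, "fingers": 1}, {"tx": 0.26, "ty": -0.01, "tz": 0.15, "ax": 0, "ay": 0, "az": 0, "fingers": 1}, {"tx": 0.09, "ty": 0, "tz": 0.05, "ax": 0, "ay": 0, "az": 0, "fingers": 1}]'

```text
time_s: 15.8
eef_pos: [0.5033, 0.1111, 0.1884]
tcp_rot: [[-0.42, 0.496, 0.76], [0.273, 0.868, -0.415], [-0.865, 0.033, -0.5]]
contact_force: [1.3, -1.0, 1.9]
grip_width: 0.0149
grasp_force: 97.6
```

Call:
play_rows --motion '[{"tx": 0.09, "ty": 0, "tz": 0.05, "ax": 0, "ay": 0, "az": 0, "fingers": 1}, {"tx": 0.09, "ty": 0, "tz": 0.05, "ax": 0, "ay": 0, "az": 0, "fingers": 1}, {"tx": 0.09, "ty": 0, "tz": 0.05, "ax": 0, "ay": 0, "az": 0, "fingers": 1}]'

```text
time_s: 16.18
eef_pos: [0.5034, 0.1112, 0.1856]
tcp_rot: [[-0.42, 0.496, 0.76], [0.273, 0.868, -0.415], [-0.865, 0.033, -0.5]]
contact_force: [-0.3, -1.0, 1.6]
grip_width: 0.0154
grasp_force: 97.6
```

Run:
```python
from h import *
s=st(); print(s["ft_torque"])
```

```text
16.175 eef [0.5034 0.1112 0.1856] j [ 0.533  0.245 -1.091 -0.491 -0.839  0.736] F [-0.28 -0.97  1.59] w 0.0154
tip [0.497  0.1157 0.0695] axis [ 0.0163  0.0291 -0.9994]
[ 0.05505043  0.29784619 -0.0393232 ]
```

Call:
play_rows --motion '[{"tx": 0.09, "ty": 0, "tz": 0.05, "ax": 0, "ay": 0, "az": 0, "fingers": 1}, {"tx": 0.09, "ty": 0, "tz": 0.05, "ax": 0, "ay": 0, "az": 0, "fingers": 1}, {"tx": 0.09, "ty": 0, "tz": 0.05, "ax": 0, "ay": 0, "az": 0, "fingers": 1}, {"tx": 0.09, "ty": 0, "tz": 0.05, "ax": 0, "ay": 0, "az": 0, "fingers": 1}]'

```text
time_s: 16.68
eef_pos: [0.5033, 0.1114, 0.1814]
tcp_rot: [[-0.42, 0.496, 0.76], [0.273, 0.868, -0.415], [-0.865, 0.033, -0.5]]
contact_force: [1.0, -0.9, 2.3]
grip_width: 0.0151
grasp_force: 97.7
```

Call:
play_rows --motion '[{"tx": 0.09, "ty": 0, "tz": 0.05, "ax": 0, "ay": 0, "az": 0, "fingers": 1}, {"tx": 0.09, "ty": 0, "tz": 0.05, "ax": 0, "ay": 0, "az": 0, "fingers": 1}, {"tx": 0.09, "ty": 0, "tz": 0.05, "ax": 0, "ay": 0, "az": 0, "fingers": 1}]'

```text
time_s: 17.05
eef_pos: [0.5034, 0.1115, 0.1783]
tcp_rot: [[-0.42, 0.496, 0.76], [0.273, 0.868, -0.415], [-0.865, 0.033, -0.5]]
contact_force: [0.6, -0.9, 1.1]
grip_width: 0.0153
grasp_force: 97.7
```

Call:
play_rows --motion '[{"tx": 0.09, "ty": 0, "tz": 0.05, "ax": 0, "ay": 0, "az": 0, "fingers": 1}, {"tx": 0.09, "ty": 0, "tz": 0.05, "ax": 0, "ay": 0, "az": 0, "fingers": 1}, {"tx": 0.09, "ty": 0, "tz": 0.05, "ax": 0, "ay": 0, "az": 0, "fingers": 1}]'

```text
time_s: 17.42
eef_pos: [0.5034, 0.1116, 0.1753]
tcp_rot: [[-0.42, 0.496, 0.76], [0.273, 0.868, -0.415], [-0.865, 0.033, -0.5]]
contact_force: [1.0, -1.5, 1.4]
grip_width: 0.015
grasp_force: 97.7
```

Call:
play_rows --motion '[{"tx": 0.09, "ty": 0, "tz": 0.05, "ax": 0, "ay": 0, "az": 0, "fingers": 1}, {"tx": 0.09, "ty": 0, "tz": 0.05, "ax": 0, "ay": 0, "az": 0, "fingers": 1}, {"tx": 0.09, "ty": 0, "tz": 0.05, "ax": 0, "ay": 0, "az": 0, "fingers": 1}]'

```text
time_s: 17.8
eef_pos: [0.5042, 0.1116, 0.1737]
tcp_rot: [[-0.416, 0.497, 0.761], [0.274, 0.867, -0.417], [-0.867, 0.035, -0.497]]
contact_force: [-0.9, -2.5, 14.3]
grip_width: 0.0151
grasp_force: 98.5
```

Contact: 14 N against about 2 N of drag, at TCP z ≈ 0.174. I'll ease slightly, hold, then draw up 45 mm.

Call:
play_rows --motion '[{"tx": -0.04, "ty": 0, "tz": -0.02, "ax": 0, "ay": 0, "az": 0, "fingers": 1}, {"tx": 0, "ty": 0, "tz": 0, "ax": 0, "ay": 0, "az": 0, "fingers": 1}, {"tx": 0, "ty": 0, "tz": 0, "ax": 0, "ay": 0, "az": 0, "fingers": 1}]'

```text
time_s: 18.18
eef_pos: [0.504, 0.1116, 0.1738]
tcp_rot: [[-0.418, 0.497, 0.761], [0.274, 0.867, -0.416], [-0.866, 0.035, -0.498]]
contact_force: [-0.6, -1.9, 8.5]
grip_width: 0.0153
grasp_force: 98.5
```

Call:
play_rows --motion '[{"tx": -0.17, "ty": 0.01, "tz": -0.1, "ax": 0, "ay": 0, "az": 0, "fingers": 1}, {"tx": -0.43, "ty": 0.02, "tz": -0.25, "ax": 0, "ay": 0, "az": 0, "fingers": 1}, {"tx": -0.61, "ty": 0.02, "tz": -0.35, "ax": 0, "ay": 0, "az": 0, "fingers": 1}, {"tx": -0.61, "ty": 0.02, "tz": -0.35, "ax": 0, "ay": 0, "az": 0, "fingers": 1}, {"tx": -0.61, "ty": 0.02, "tz": -0.35, "ax": 0, "ay": 0, "az": 0, "fingers": 1}, {"tx": -0.61, "ty": 0.02, "tz": -0.35, "ax": 0, "ay": 0, "az": 0, "fingers": 1}, {"tx": -0.61, "ty": 0.02, "tz": -0.35, "ax": 0, "ay": 0, "az": 0, "fingers": 1}, {"tx": -0.35, "ty": 0.01, "tz": -0.2, "ax": 0, "ay": 0, "az": 0, "fingers": 1}]'

```text
time_s: 19.18
eef_pos: [0.5035, 0.1116, 0.2195]
tcp_rot: [[-0.42, 0.496, 0.76], [0.274, 0.868, -0.415], [-0.866, 0.034, -0.5]]
contact_force: [0.8, -0.9, -3.1]
grip_width: 0.0154
grasp_force: 97.7
```

Run:
```python
from h import *
from brush import obs
from plant import grab_frame
s=wrist("w7"); f=grab_frame("scene")["frame"]; cv2.imwrite("pics/scene7.png",f); s=st(); print(s["ft_torque"])
print([np.round(o,1).tolist() for o in obs("pics/w7.png","pics/scene7.png",(190,190,230,225))])
```

```text
19.275 eef [0.5037 0.1115 0.2198] j [ 0.533  0.148 -1.048 -0.352 -0.84   0.737] F [ 0.97 -1.52  1.83] w 0.0156
tip [0.4975 0.116  0.1036] axis [ 0.0178  0.0293 -0.9994]
[-0.00781993  0.45812107 -0.18044143]
[[246.1, 68.2], [249.7, 191.6], [251.3, 315.0], [206.6, 208.1], [205, 40, 84, 58, 3679], [231, 191, 43, 167, 6193], [198, 203, 17, 11, 149]]
```

No further slip, and the tip is at about 0.103. Stroke 2.

Call:
play_rows --motion '[{"tx": 0.43, "ty": -0.02, "tz": 0.25, "ax": 0, "ay": 0, "az": 0, "fingers": 1}, {"tx": 0.61, "ty": -0.02, "tz": 0.35, "ax": 0, "ay": 0, "az": 0, "fingers": 1}, {"tx": 0.61, "ty": -0.02, "tz": 0.35, "ax": 0, "ay": 0, "az": 0, "fingers": 1}, {"tx": 0.61, "ty": -0.02, "tz": 0.35, "ax": 0, "ay": 0, "az": 0, "fingers": 1}, {"tx": 0.52, "ty": -0.02, "tz": 0.3, "ax": 0, "ay": 0, "az": 0, "fingers": 1}, {"tx": 0.43, "ty": -0.01, "tz": 0.25, "ax": 0, "ay": 0, "az": 0, "fingers": 1}, {"tx": 0.17, "ty": 0, "tz": 0.1, "ax": 0, "ay": 0, "az": 0, "fingers": 1}, {"tx": 0.09, "ty": 0, "tz": 0.05, "ax": 0, "ay": 0, "az": 0, "fingers": 1}]'

```text
time_s: 20.27
eef_pos: [0.5035, 0.1117, 0.1787]
tcp_rot: [[-0.42, 0.496, 0.76], [0.273, 0.868, -0.415], [-0.865, 0.033, -0.5]]
contact_force: [1.0, -1.5, 0.9]
grip_width: 0.0152
grasp_force: 97.7
```

Call:
play_rows --motion '[{"tx": 0.09, "ty": 0, "tz": 0.05, "ax": 0, "ay": 0, "az": 0, "fingers": 1}, {"tx": 0, "ty": 0, "tz": 0, "ax": 0, "ay": 0, "az": 0, "fingers": 1}]'

```text
time_s: 20.52
eef_pos: [0.5035, 0.1118, 0.1778]
tcp_rot: [[-0.42, 0.496, 0.76], [0.273, 0.868, -0.415], [-0.865, 0.033, -0.5]]
contact_force: [1.4, -0.9, 0.6]
grip_width: 0.015
grasp_force: 97.8
```

Call:
play_rows --motion '[{"tx": 0.09, "ty": 0, "tz": 0.05, "ax": 0, "ay": 0, "az": 0, "fingers": 1}, {"tx": 0.09, "ty": 0, "tz": 0.05, "ax": 0, "ay": 0, "az": 0, "fingers": 1}, {"tx": 0.09, "ty": 0, "tz": 0.05, "ax": 0, "ay": 0, "az": 0, "fingers": 1}, {"tx": 0.09, "ty": 0, "tz": 0.05, "ax": 0, "ay": 0, "az": 0, "fingers": 1}, {"tx": 0.06, "ty": 0, "tz": 0.03, "ax": 0, "ay": 0, "az": 0, "fingers": 1}, {"tx": 0, "ty": 0, "tz": 0, "ax": 0, "ay": 0, "az": 0, "fingers": 1}]'

```text
time_s: 21.28
eef_pos: [0.504, 0.1118, 0.1739]
tcp_rot: [[-0.418, 0.497, 0.761], [0.274, 0.867, -0.416], [-0.866, 0.034, -0.498]]
contact_force: [0.5, -3.3, 8.5]
grip_width: 0.0149
grasp_force: 98.1
```

Call:
play_rows --motion '[{"tx": 0, "ty": 0, "tz": 0, "ax": 0, "ay": 0, "az": 0, "fingers": 1}, {"tx": 0, "ty": 0, "tz": 0, "ax": 0, "ay": 0, "az": 0, "fingers": 1}]'

```text
time_s: 21.52
eef_pos: [0.5039, 0.1118, 0.1739]
tcp_rot: [[-0.418, 0.497, 0.761], [0.273, 0.867, -0.416], [-0.866, 0.034, -0.498]]
contact_force: [0.5, -3.0, 9.0]
grip_width: 0.0153
grasp_force: 98.2
```

Call:
play_rows --motion '[{"tx": -0.17, "ty": 0.01, "tz": -0.1, "ax": 0, "ay": 0, "az": 0, "fingers": 1}, {"tx": -0.43, "ty": 0.02, "tz": -0.25, "ax": 0, "ay": 0, "az": 0, "fingers": 1}, {"tx": -0.61, "ty": 0.02, "tz": -0.35, "ax": 0, "ay": 0, "az": 0, "fingers": 1}, {"tx": -0.61, "ty": 0.02, "tz": -0.35, "ax": 0, "ay": 0, "az": 0, "fingers": 1}, {"tx": -0.61, "ty": 0.02, "tz": -0.35, "ax": 0, "ay": 0, "az": 0, "fingers": 1}, {"tx": -0.61, "ty": 0.02, "tz": -0.35, "ax": 0, "ay": 0, "az": 0, "fingers": 1}, {"tx": -0.61, "ty": 0.02, "tz": -0.35, "ax": 0, "ay": 0, "az": 0, "fingers": 1}, {"tx": -0.35, "ty": 0.01, "tz": -0.2, "ax": 0, "ay": 0, "az": 0, "fingers": 1}]'

```text
time_s: 22.52
eef_pos: [0.5036, 0.1119, 0.2197]
tcp_rot: [[-0.42, 0.496, 0.76], [0.274, 0.868, -0.415], [-0.865, 0.034, -0.5]]
contact_force: [1.7, -1.5, -3.3]
grip_width: 0.0154
grasp_force: 97.9
```

Call:
play_rows --motion '[{"tx": 0.43, "ty": -0.02, "tz": 0.25, "ax": 0, "ay": 0, "az": 0, "fingers": 1}, {"tx": 0.61, "ty": -0.02, "tz": 0.35, "ax": 0, "ay": 0, "az": 0, "fingers": 1}, {"tx": 0.61, "ty": -0.02, "tz": 0.35, "ax": 0, "ay": 0, "az": 0, "fingers": 1}, {"tx": 0.61, "ty": -0.02, "tz": 0.35, "ax": 0, "ay": 0, "az": 0, "fingers": 1}, {"tx": 0.52, "ty": -0.02, "tz": 0.3, "ax": 0, "ay": 0, "az": 0, "fingers": 1}, {"tx": 0.43, "ty": -0.01, "tz": 0.25, "ax": 0, "ay": 0, "az": 0, "fingers": 1}, {"tx": 0.17, "ty": 0, "tz": 0.1, "ax": 0, "ay": 0, "az": 0, "fingers": 1}, {"tx": 0.09, "ty": 0, "tz": 0.05, "ax": 0, "ay": 0, "az": 0, "fingers": 1}]'

```text
time_s: 23.52
eef_pos: [0.5036, 0.112, 0.179]
tcp_rot: [[-0.42, 0.496, 0.76], [0.273, 0.868, -0.415], [-0.865, 0.033, -0.5]]
contact_force: [0.4, -1.8, 1.4]
grip_width: 0.0148
grasp_force: 97.9
```

Call:
play_rows --motion '[{"tx": 0.09, "ty": 0, "tz": 0.05, "ax": 0, "ay": 0, "az": 0, "fingers": 1}, {"tx": 0.09, "ty": 0, "tz": 0.05, "ax": 0, "ay": 0, "az": 0, "fingers": 1}, {"tx": 0.09, "ty": 0, "tz": 0.05, "ax": 0, "ay": 0, "az": 0, "fingers": 1}, {"tx": 0.09, "ty": 0, "tz": 0.05, "ax": 0, "ay": 0, "az": 0, "fingers": 1}, {"tx": 0.09, "ty": 0, "tz": 0.05, "ax": 0, "ay": 0, "az": 0, "fingers": 1}, {"tx": 0.08, "ty": 0, "tz": 0.05, "ax": 0, "ay": 0, "az": 0, "fingers": 1}, {"tx": 0, "ty": 0, "tz": 0, "ax": 0, "ay": 0, "az": 0, "fingers": 1}]'

```text
time_s: 24.4
eef_pos: [0.5041, 0.1121, 0.1739]
tcp_rot: [[-0.418, 0.497, 0.761], [0.274, 0.867, -0.416], [-0.866, 0.034, -0.498]]
contact_force: [-0.4, -3.2, 7.1]
grip_width: 0.0149
grasp_force: 98.2
```

Call:
play_rows --motion '[{"tx": 0.02, "ty": 0, "tz": 0.01, "ax": 0, "ay": 0, "az": 0, "fingers": 1}, {"tx": 0, "ty": 0, "tz": 0, "ax": 0, "ay": 0, "az": 0, "fingers": 1}, {"tx": 0, "ty": 0, "tz": 0, "ax": 0, "ay": 0, "az": 0, "fingers": 1}]'

```text
time_s: 24.78
eef_pos: [0.5042, 0.1121, 0.1739]
tcp_rot: [[-0.417, 0.497, 0.761], [0.274, 0.867, -0.416], [-0.867, 0.034, -0.498]]
contact_force: [0.5, -3.1, 9.7]
grip_width: 0.0155
grasp_force: 98.3
```

Call:
play_rows --motion '[{"tx": -0.17, "ty": 0.01, "tz": -0.1, "ax": 0, "ay": 0, "az": 0, "fingers": 1}, {"tx": -0.43, "ty": 0.02, "tz": -0.25, "ax": 0, "ay": 0, "az": 0, "fingers": 1}, {"tx": -0.61, "ty": 0.02, "tz": -0.35, "ax": 0, "ay": 0, "az": 0, "fingers": 1}, {"tx": -0.61, "ty": 0.02, "tz": -0.35, "ax": 0, "ay": 0, "az": 0, "fingers": 1}, {"tx": -0.61, "ty": 0.02, "tz": -0.35, "ax": 0, "ay": 0, "az": 0, "fingers": 1}, {"tx": -0.61, "ty": 0.02, "tz": -0.35, "ax": 0, "ay": 0, "az": 0, "fingers": 1}, {"tx": -0.61, "ty": 0.02, "tz": -0.35, "ax": 0, "ay": 0, "az": 0, "fingers": 1}, {"tx": -0.35, "ty": 0.01, "tz": -0.2, "ax": 0, "ay": 0, "az": 0, "fingers": 1}]'

```text
time_s: 25.78
eef_pos: [0.5037, 0.1121, 0.2195]
tcp_rot: [[-0.42, 0.496, 0.76], [0.273, 0.868, -0.415], [-0.865, 0.034, -0.5]]
contact_force: [0.8, -1.1, -3.4]
grip_width: 0.0153
grasp_force: 97.9
```

Call:
play_rows --motion '[{"tx": -0.43, "ty": 0.02, "tz": -0.25, "ax": 0, "ay": 0, "az": 0, "fingers": 1}, {"tx": -0.61, "ty": 0.02, "tz": -0.35, "ax": 0, "ay": 0, "az": 0, "fingers": 1}, {"tx": -0.87, "ty": 0.03, "tz": -0.5, "ax": 0, "ay": 0, "az": 0, "fingers": 1}, {"tx": -1.73, "ty": 0.07, "tz": -1.0, "ax": 0, "ay": 0, "az": 0, "fingers": 1}, {"tx": -1.73, "ty": 0.07, "tz": -1.0, "ax": 0, "ay": 0, "az": 0, "fingers": 1}, {"tx": -1.73, "ty": 0.07, "tz": -1.0, "ax": 0, "ay": 0, "az": 0, "fingers": 1}, {"tx": -1.3, "ty": 0.05, "tz": -0.75, "ax": 0, "ay": 0, "az": 0, "fingers": 1}, {"tx": -0.43, "ty": 0.02, "tz": -0.25, "ax": 0, "ay": 0, "az": 0, "fingers": 1}]'

```text
time_s: 26.78
eef_pos: [0.5041, 0.1126, 0.3225]
tcp_rot: [[-0.418, 0.496, 0.761], [0.274, 0.868, -0.414], [-0.866, 0.036, -0.499]]
contact_force: [-0.0, -0.6, -1.0]
grip_width: 0.0152
grasp_force: 97.4
```

Run:
```python
from h import *
from brush import obs
from plant import grab_frame
s=wrist("w8"); f=grab_frame("scene")["frame"]; cv2.imwrite("pics/scene8.png",f); s=st()
print([np.round(o,1).tolist() for o in obs("pics/w8.png","pics/scene8.png",(190,140,235,190))])
```

```text
26.875 eef [0.5039 0.1124 0.3216] j [ 0.535 -0.07  -0.884  0.031 -0.84   0.738] F [-0.08  0.04 -0.94] w 0.0154
tip [0.4976 0.1169 0.2054] axis [ 0.0172  0.0299 -0.9994]
[[246.1, 61.3], [249.5, 191.0], [251.3, 315.0], [205.9, 166.0], [205, 22, 84, 75, 4625], [231, 190, 43, 168, 6194], [198, 159, 17, 15, 212]]
```

Three strokes done and the brush is out. I'll work out the shifted grip (relative to the original grasp) and the return path.

```bash
cat > ret.py <<'E'
from h import *
from scipy.optimize import least_squares
from plant import bot
s=bot.read_state(); P,R=s["eef_pos"],s["tcp_rot"]
G=np.array([0,0,-.0085]); d=np.array([.866,0,.5]); I3=np.eye(3); S=np.load("scene0.npz")
def tool(q,L,off=0):
    a=d+np.array([0,q[1],0])+nT*q[2]; a/=np.linalg.norm(a); return G+np.array([0,q[3],0])+a*(L-q[0])-nT*.009*off
def r(q,f,P,R,c,j,e,b):
    return np.r_[proj(f,P+R@tool(q,.118))-c,proj(f,P+R@tool(q,.052,1))-j,proj(f,P+R@tool(q,-.02,1))[0]-e]-b
f3=np.load("w3.npz"); R3=np.array([[-.49405,-.08705,.86506],[-.04826,.99619,.07268],[-.86809,-.00585,-.49637]]); P3=np.array([.50175,.11382,.30659])
b=r([0]*4,f3,P3,R3,[253.3,40.4],[251.4,163],251.1,0)
q=least_squares(lambda q:r(q,np.load("w8.npz"),P,R,[246.1,61.3],[249.5,191],251.3,b),[.013,0,0,0]); print(q.x,q.fun)
R0=np.array([[.256,.967,.001],[.967,-.256,-.001],[0,.001,-1]]); R0=Ro.from_matrix(R0).as_matrix(); P0=np.array([.4996,-.1998,.0927])
s_,ty,tn,y0=q.x
C=Ro.from_rotvec(-ty*nT).as_matrix()@Ro.from_rotvec([0,tn,0]).as_matrix()   # turns the brush axis back onto d
print("axis after",C@(d+np.array([0,ty,0])+nT*tn))
Rr=R0@C
A0=P0+R0@tool([0,0,0,0],.136)        # tip as gripped first
Pr=A0-Rr@tool(q.x,.136); print("ret TCP",Pr,"handle check",P0+R0@tool([0]*4,-.039),Pr+Rr@tool(q.x,-.039)); print(Rr)
E
python3 - <<'E'
from ret import *
H=Pr+Z*.21
rows(P,R,H,Rr,16,{"fingers":1})
w=Ro.from_matrix(R.T@Rr).as_rotvec(); 
for k in (4,8,12,16): print(k,P+(H-P)*k/16+R@Ro.from_rotvec(w*k/16).as_matrix()@tool(q.x,.136))
E
```

```text
[ 0.01381574 -0.02423477 -0.01393824 -0.00072293] [ 0.9159682  -0.01853485 -1.52100841  0.01428281  0.65457292]
axis after [8.66337926e-01 6.03149463e-06 5.00196150e-01]
ret TCP [ 0.50342941 -0.18857873  0.08579898] handle check [ 0.49092882 -0.23243239  0.12071241] [ 0.49092783 -0.23243204  0.12071255]
[[ 0.27629997  0.96103104  0.00881313]
 [ 0.9609674  -0.27612351 -0.01724694]
 [-0.01414133  0.01323446 -0.99981242]]
max step mm 18.879681279520334 deg 5.785791384196884
[{"tx": -0.37, "ty": -1.64, "tz": 0.86, "ax": 0.045, "ay": 0.052, "az": 0.074, "fingers": 1}, {"tx": -0.54, "ty": -1.57, "tz": 0.91, "ax": 0.045, "ay": 0.052, "az": 0.074, "fingers": 1}, {"tx": -0.7, "ty": -1.48, "tz": 0.94, "ax": 0.045, "ay": 0.052, "az": 0.074, "fingers": 1}, {"tx": -0.86, "ty": -1.38, "tz": 0.96, "ax": 0.045, "ay": 0.052, "az": 0.074, "fingers": 1}, {"tx": -1.0, "ty": -1.27, "tz": 0.97, "ax": 0.045, "ay": 0.052, "az": 0.074, "fingers": 1}, {"tx": -1.14, "ty": -1.14, "tz": 0.97, "ax": 0.045, "ay": 0.052, "az": 0.074, "fingers": 1}, {"tx": -1.28, "ty": -1.01, "tz": 0.96, "ax": 0.045, "ay": 0.052, "a
[... 313 characters left out ...]
1.67, "ty": -0.41, "tz": 0.77, "ax": 0.045, "ay": 0.052, "az": 0.074, "fingers": 1}, {"tx": -1.74, "ty": -0.25, "tz": 0.7, "ax": 0.045, "ay": 0.052, "az": 0.074, "fingers": 1}, {"tx": -1.78, "ty": -0.1, "tz": 0.61, "ax": 0.045, "ay": 0.052, "az": 0.074, "fingers": 1}, {"tx": -1.81, "ty": 0.06, "tz": 0.52, "ax": 0.045, "ay": 0.052, "az": 0.074, "fingers": 1}, {"tx": -1.83, "ty": 0.22, "tz": 0.42, "ax": 0.045, "ay": 0.052, "az": 0.074, "fingers": 1}, {"tx": -1.83, "ty": 0.37, "tz": 0.31, "ax": 0.045, "ay": 0.052, "az": 0.074, "fingers": 1}]
4 [0.48979263 0.07468766 0.20380792]
8 [0.493986   0.02969418 0.21221483]
12 [ 0.50808406 -0.02263257  0.22643967]
16 [ 0.52980044 -0.08598105  0.24315669]
```

Call:
play_rows --motion '[{"tx": -0.37, "ty": -1.64, "tz": 0.86, "ax": 0.045, "ay": 0.052, "az": 0.074, "fingers": 1}, {"tx": -0.54, "ty": -1.57, "tz": 0.91, "ax": 0.045, "ay": 0.052, "az": 0.074, "fingers": 1}, {"tx": -0.7, "ty": -1.48, "tz": 0.94, "ax": 0.045, "ay": 0.052, "az": 0.074, "fingers": 1}, {"tx": -0.86, "ty": -1.38, "tz": 0.96, "ax": 0.045, "ay": 0.052, "az": 0.074, "fingers": 1}, {"tx": -1.0, "ty": -1.27, "tz": 0.97, "ax": 0.045, "ay": 0.052, "az": 0.074, "fingers": 1}, {"tx": -1.14, "ty": -1.14, "tz": 0.97, "ax": 0.045, "ay": 0.052, "az": 0.074, "fingers": 1}, {"tx": -1.28, "ty": -1.01, "tz": 0.96, "ax": 0.045, "ay": 0.052, "az": 0.074, "fingers": 1}, {"tx": -1.39, "ty": -0.87, "tz": 0.93, "ax": 0.045, "ay": 0.052, "az": 0.074, "fingers": 1}]'

```text
time_s: 27.88
eef_pos: [0.5029, -0.0388, 0.3073]
tcp_rot: [[-0.223, 0.911, 0.348], [0.841, 0.36, -0.404], [-0.493, 0.202, -0.846]]
contact_force: [0.3, -0.0, -1.6]
grip_width: 0.015
grasp_force: 97.7
```

Call:
play_rows --motion '[{"tx": -1.5, "ty": -0.72, "tz": 0.89, "ax": 0.045, "ay": 0.052, "az": 0.074, "fingers": 1}, {"tx": -1.59, "ty": -0.57, "tz": 0.84, "ax": 0.045, "ay": 0.052, "az": 0.074, "fingers": 1}, {"tx": -1.67, "ty": -0.41, "tz": 0.77, "ax": 0.045, "ay": 0.052, "az": 0.074, "fingers": 1}, {"tx": -1.74, "ty": -0.25, "tz": 0.7, "ax": 0.045, "ay": 0.052, "az": 0.074, "fingers": 1}, {"tx": -1.78, "ty": -0.1, "tz": 0.61, "ax": 0.045, "ay": 0.052, "az": 0.074, "fingers": 1}, {"tx": -1.81, "ty": 0.06, "tz": 0.52, "ax": 0.045, "ay": 0.052, "az": 0.074, "fingers": 1}, {"tx": -1.83, "ty": 0.22, "tz": 0.42, "ax": 0.045, "ay": 0.052, "az": 0.074, "fingers": 1}, {"tx": -1.83, "ty": 0.37, "tz": 0.31, "ax": 0.045, "ay": 0.052, "az": 0.074, "fingers": 1}]'

```text
time_s: 28.88
eef_pos: [0.5023, -0.1895, 0.2951]
tcp_rot: [[0.285, 0.959, 0.005], [0.958, -0.284, -0.022], [-0.019, 0.011, -1.0]]
contact_force: [0.1, 0.6, -0.2]
grip_width: 0.0151
grasp_force: 97.7
```

```bash
cat > ret2.py <<'E'
from h import *
from plant import bot
# return pose worked out in ret.py
Pr=np.array([.5034,-.1886,.0858]); Rr=Ro.from_matrix(np.array([[.2763,.9610,.0088],[.9610,-.2761,-.0172],[-.0141,.0132,-.9998]])).as_matrix()
s=bot.read_state(); P,R=s["eef_pos"],s["tcp_rot"]
E
python3 - <<'E'
from ret2 import *
from brush import obs
wrist("w9"); print(P-Pr, Ro.from_matrix(R.T@Rr).as_rotvec(), s["joints"])
print([np.round(o,1).tolist() for o in obs("pics/w9.png","pics/scene8.png",(190,140,235,190))][:3])
rows(P,R,Pr+Z*.03,Rr,7,{"fingers":1})
E
```

```text
[-0.00114048 -0.00086505  0.20928041] [-0.0018592   0.00547138 -0.0086641 ] [-0.48705451  0.27951006 -0.03022691  1.2459533  -0.01681603  1.37219395]
[[245.7, 66.9], [219.5, 123.0], [250.6, 315.0]]
max step mm 25.612303003038125 deg 0.08524280142051073
[{"tx": 0.07, "ty": -0.02, "tz": 2.56, "ay": 0.001, "az": -0.001, "fingers": 1}, {"tx": 0.06, "ty": -0.02, "tz": 2.56, "ay": 0.001, "az": -0.001, "fingers": 1}, {"tx": 0.06, "ty": -0.02, "tz": 2.56, "ay": 0.001, "az": -0.001, "fingers": 1}, {"tx": 0.06, "ty": -0.02, "tz": 2.56, "ay": 0.001, "az": -0.001, "fingers": 1}, {"tx": 0.06, "ty": -0.02, "tz": 2.56, "ay": 0.001, "az": -0.001, "fingers": 1}, {"tx": 0.06, "ty": -0.02, "tz": 2.56, "ay": 0.001, "az": -0.001, "fingers": 1}, {"tx": 0.05, "ty": -0.02, "tz": 2.56, "ay": 0.001, "az": -0.001, "fingers": 1}]
```

Call:
play_rows --motion '[{"tx": 0.04, "ty": -0.02, "tz": 2.56, "ax": 0, "ay": 0.001, "az": -0.001, "fingers": 1}, {"tx": 0.04, "ty": -0.02, "tz": 2.56, "ax": 0, "ay": 0.001, "az": -0.001, "fingers": 1}, {"tx": 0.04, "ty": -0.02, "tz": 2.56, "ax": 0, "ay": 0.001, "az": -0.001, "fingers": 1}, {"tx": 0.03, "ty": -0.02, "tz": 2.56, "ax": 0, "ay": 0.001, "az": -0.001, "fingers": 1}, {"tx": 0.03, "ty": -0.02, "tz": 2.56, "ax": 0, "ay": 0.001, "az": -0.001, "fingers": 1}, {"tx": 0.03, "ty": -0.02, "tz": 2.56, "ax": 0, "ay": 0.001, "az": -0.001, "fingers": 1}, {"tx": 0, "ty": -0.02, "tz": 2.0, "ax": 0, "ay": 0, "az": 0, "fingers": 1}, {"tx": 0, "ty": 0, "tz": 0.5, "ax": 0, "ay": 0, "az": 0, "fingers": 1}]'

```text
time_s: 29.92
eef_pos: [0.5018, -0.1896, 0.1156]
tcp_rot: [[0.276, 0.961, 0.006], [0.961, -0.276, -0.017], [-0.015, 0.011, -1.0]]
contact_force: [0.4, 1.1, -1.0]
grip_width: 0.0151
grasp_force: 97.6
```

Run:
```python
from ret2 import *
print(P-Pr, Ro.from_matrix(R.T@Rr).as_rotvec(), s["contact_force"])
print("along rest, side (mm)",(P-Pr)@R[:,0]*1e3,(P-Pr)@R[:,1]*1e3)
```

```text
[-0.00156726 -0.00102702  0.02981038] [-2.58595356e-03  8.70723978e-04  6.01027981e-05] [ 0.38996864  1.0712453  -1.04967487]
along rest, side (mm) -1.8661699847850495 -0.9061517725317225
```

Aligned, 30 mm above. Lowering gently.

Call:
play_rows --motion '[{"tx": 0.03, "ty": 0.05, "tz": 0.8, "ax": 0, "ay": 0, "az": 0, "fingers": 1}, {"tx": 0.01, "ty": 0.04, "tz": 0.7, "ax": 0, "ay": 0, "az": 0, "fingers": 1}, {"tx": 0, "ty": 0, "tz": 0.5, "ax": 0, "ay": 0, "az": 0, "fingers": 1}, {"tx": 0, "ty": 0, "tz": 0.3, "ax": 0, "ay": 0, "az": 0, "fingers": 1}, {"tx": 0, "ty": 0, "tz": 0.2, "ax": 0, "ay": 0, "az": 0, "fingers": 1}, {"tx": 0, "ty": 0, "tz": 0, "ax": 0, "ay": 0, "az": 0, "fingers": 1}]'

```text
time_s: 30.68
eef_pos: [0.5042, -0.1906, 0.0925]
tcp_rot: [[0.276, 0.961, 0.009], [0.961, -0.276, -0.019], [-0.015, 0.014, -1.0]]
contact_force: [-0.6, 0.7, -0.4]
grip_width: 0.0149
grasp_force: 97.6
```

Call:
play_rows --motion '[{"tx": 0, "ty": 0, "tz": 0.15, "ax": 0, "ay": 0, "az": 0, "fingers": 1}, {"tx": 0, "ty": 0, "tz": 0.1, "ax": 0, "ay": 0, "az": 0, "fingers": 1}, {"tx": 0, "ty": 0, "tz": 0, "ax": 0, "ay": 0, "az": 0, "fingers": 1}]'

```text
time_s: 31.05
eef_pos: [0.5036, -0.1903, 0.0902]
tcp_rot: [[0.276, 0.961, 0.008], [0.961, -0.276, -0.018], [-0.015, 0.013, -1.0]]
contact_force: [-4.5, 2.1, 5.6]
grip_width: 0.0148
grasp_force: 98.2
```

Call:
play_rows --motion '[{"tx": 0, "ty": -0.1, "tz": 0, "ax": 0, "ay": 0, "az": 0, "fingers": 1}, {"tx": 0, "ty": -0.1, "tz": 0, "ax": 0, "ay": 0, "az": 0, "fingers": 1}, {"tx": 0, "ty": 0, "tz": 0.1, "ax": 0, "ay": 0, "az": 0, "fingers": 1}, {"tx": 0, "ty": 0, "tz": 0, "ax": 0, "ay": 0, "az": 0, "fingers": 1}]'

```text
time_s: 31.55
eef_pos: [0.5026, -0.1903, 0.0893]
tcp_rot: [[0.277, 0.961, 0.01], [0.961, -0.276, -0.019], [-0.016, 0.015, -1.0]]
contact_force: [-1.0, 1.1, 5.0]
grip_width: 0.0152
grasp_force: 97.8
```

Run:
```python
from ret2 import *
print(P-Pr,s["contact_force"],"F tool",R.T@s["contact_force"],"T tool",R.T@s["ft_torque"])
```

```text
[-0.00080058 -0.00168762  0.0035489 ] [-0.96674475  1.13192227  4.97795779] F tool [ 0.74299906 -1.16926979 -5.0076609 ] T tool [0.20130509 0.17246723 0.01685903]
```

Resting lightly on the fork (5 N). I'll relax the grip so the brush settles into both forks, then open and withdraw upward.

Call:
play_rows --motion '[{"tx": 0, "ty": 0, "tz": 0, "ax": 0, "ay": 0, "az": 0, "fingers": 1}, {"tx": 0, "ty": 0, "tz": 0.1, "ax": 0, "ay": 0, "az": 0, "fingers": 1}, {"tx": 0, "ty": 0, "tz": 0.1, "ax": 0, "ay": 0, "az": 0, "fingers": 1}, {"tx": 0, "ty": 0, "tz": 0, "ax": 0, "ay": 0, "az": 0, "fingers": 1}]' --squeeze 20

```text
time_s: 32.05
eef_pos: [0.5027, -0.1906, 0.0884]
tcp_rot: [[0.277, 0.961, 0.01], [0.961, -0.276, -0.02], [-0.016, 0.015, -1.0]]
contact_force: [-5.4, 1.7, 19.3]
grip_width: 0.0151
grasp_force: 99.5
```

Call:
play_rows --motion '[{"tx": 0, "ty": 0, "tz": 0, "ax": 0, "ay": 0, "az": 0, "fingers": 1.7}, {"tx": 0, "ty": 0, "tz": 0, "ax": 0, "ay": 0, "az": 0, "fingers": 2.0}, {"tx": 0, "ty": 0, "tz": 0, "ax": 0, "ay": 0, "az": 0, "fingers": 2.4}, {"tx": 0, "ty": 0, "tz": 0, "ax": 0, "ay": 0, "az": 0, "fingers": 3}, {"tx": 0, "ty": 0, "tz": 0, "ax": 0, "ay": 0, "az": 0, "fingers": 4}, {"tx": 0, "ty": 0, "tz": 0, "ax": 0, "ay": 0, "az": 0, "fingers": 6}, {"tx": 0, "ty": 0, "tz": 0, "ax": 0, "ay": 0, "az": 0, "fingers": 6}, {"tx": 0, "ty": 0, "tz": 0, "ax": 0, "ay": 0, "az": 0, "fingers": 6}]'

```text
time_s: 33.05
eef_pos: [0.5023, -0.1901, 0.087]
tcp_rot: [[0.276, 0.961, 0.009], [0.961, -0.276, -0.019], [-0.015, 0.014, -1.0]]
contact_force: [0.4, -0.6, 0.1]
grip_width: 0.0602
grasp_force: 0.0
```

Call:
play_rows --motion '[{"tx": 0, "ty": 0, "tz": -1, "ax": 0, "ay": 0, "az": 0, "fingers": 6}, {"tx": 0, "ty": 0, "tz": -2, "ax": 0, "ay": 0, "az": 0, "fingers": 6}, {"tx": 0, "ty": 0, "tz": -3, "ax": 0, "ay": 0, "az": 0, "fingers": 6}, {"tx": 0, "ty": 0, "tz": -4, "ax": 0, "ay": 0, "az": 0, "fingers": 8.5}, {"tx": 0, "ty": 0, "tz": -2, "ax": 0, "ay": 0, "az": 0, "fingers": 8.5}, {"tx": 0, "ty": 0, "tz": 0, "ax": 0, "ay": 0, "az": 0, "fingers": 8.5}]'

```text
time_s: 33.8
eef_pos: [0.5022, -0.1884, 0.209]
tcp_rot: [[0.276, 0.961, 0.012], [0.961, -0.276, -0.02], [-0.016, 0.017, -1.0]]
contact_force: [0.3, -0.7, -0.0]
grip_width: 0.0848
grasp_force: 0.0
```

Run:
```python
from ret2 import *
wrist("w10"); print(s["time_s"],P,s["grip_width"])
# where the brush should show, from the first grasp measurement, and the wood found now
f=np.load("w10.npz"); f2=np.load("w2.npz")
def wood(n):
    im=cv2.imread(f"pics/{n}.png"); h=cv2.cvtColor(im,cv2.COLOR_BGR2HSV); return im,h
im2,h2=wood("w2"); im,h=wood("w10")
print("handle hsv w2",h2[170:230:20,256].tolist())
for X,nm in ((ray(f2,257,129,.080),"joint"),(ray(f2,254.7,243.5,.1215),"end"),(ray(f2,257,57,.045),"bristle")): print(nm,proj(f,X))
```

```text
33.8 [ 0.50221516 -0.18840501  0.20901359] 0.08481071748565594
handle hsv w2 [[16, 150, 90], [17, 144, 133], [17, 144, 135]]
joint [249.5384894  141.33429484]
end [252.53366163 255.88295292]
bristle [246.26714432  68.25881579]
```

I'll return to the exact pose of the earlier wrist picture and compare numerically.

Run:
```python
from h import *
from plant import bot
f=np.load("w2.npz"); s=bot.read_state()
Rt=np.array([[.2222,.9750,0],[.975,-.2222,0],[0,0,-1.]]); c=np.cos(np.radians(77.169));sn=np.sin(np.radians(77.169))
x=np.array([c,sn,0]); rows(s["eef_pos"],s["tcp_rot"],[.49731,-.19926,.21021],np.column_stack([x,np.cross(-Z,x),-Z]),2,{"fingers":8.5})
```

```text
max step mm 6.12522102028502 deg 1.7251420040230054
[{"tx": -0.6, "ty": -0.05, "tz": -0.12, "ax": 0.007, "ay": 0.008, "az": -0.028, "fingers": 8.5}, {"tx": -0.6, "ty": -0.06, "tz": -0.12, "ax": 0.007, "ay": 0.008, "az": -0.028, "fingers": 8.5}]
```

Call:
play_rows --motion '[{"tx": -0.6, "ty": -0.05, "tz": -0.12, "ax": 0.007, "ay": 0.008, "az": -0.028, "fingers": 8.5}, {"tx": -0.6, "ty": -0.06, "tz": -0.12, "ax": 0.007, "ay": 0.008, "az": -0.028, "fingers": 8.5}, {"tx": 0, "ty": 0, "tz": 0, "ax": 0, "ay": 0, "az": 0, "fingers": 8.5}, {"tx": 0, "ty": 0, "tz": 0, "ax": 0, "ay": 0, "az": 0, "fingers": 8.5}]'

```text
time_s: 34.35
eef_pos: [0.4966, -0.1988, 0.2088]
tcp_rot: [[0.223, 0.975, -0.002], [0.975, -0.223, 0.001], [0.001, -0.002, -1.0]]
contact_force: [-0.4, -0.4, 0.5]
grip_width: 0.0851
grasp_force: 0.0
```

Run:
```python
from h import *
from plant import grab_frame
s=wrist("w11"); print(s["eef_pos"],np.degrees(np.arctan2(*s["tcp_rot"][1::-1,0])))
a=cv2.imread("pics/w2.png",0); b=cv2.imread("pics/w11.png",0)
def tm(a,b,x0,y0,x1,y1,m=20):
    r=cv2.matchTemplate(b[max(0,y0-m):y1+m,x0-m:x1+m],a[y0:y1,x0:x1],cv2.TM_CCOEFF_NORMED); _,v,_,l=cv2.minMaxLoc(r); return (l[0]-m,l[1]-min(m,y0),round(v,3))
for n,bx in dict(plate_lo=(222,145,246,168),plate_r=(270,140,292,168),jointw=(240,110,275,150),end=(238,215,272,255),bristle=(228,28,290,90),hex=(195,265,255,330),jar=(325,240,372,285),bench=(150,60,210,140)).items(): print(n,tm(a,b,*bx))
T=cv2.imread("pics/top0.png",0); t=grab_frame("top")["frame"]; t=cv2.cvtColor(t,cv2.COLOR_BGR2GRAY)
for n,bx in dict(rest=(262,165,324,200),jar=(335,148,362,172),hexk=(335,200,372,218),thread=(150,155,175,178),barrel=(195,170,232,205)).items(): print("top",n,tm(T,t,*bx,m=8))
Sx=cv2.imread("pics/scene0.png",0); sc=cv2.cvtColor(grab_frame("scene")["frame"],cv2.COLOR_BGR2GRAY)
for n,bx in dict(brushlow=(255,190,290,225),thread=(108,236,132,280),barrel=(185,200,235,268)).items(): print("scene",n,tm(Sx,sc,*bx,m=8))
```

```text
[ 0.49662538 -0.19883372  0.20880606] 77.12166067234261
plate_lo (1, 1, 0.97)
plate_r (1, 1, 0.989)
jointw (2, 0, 0.988)
end (1, 1, 0.983)
bristle (2, 0, 0.964)
hex (-1, 0, 0.985)
jar (0, 1, 0.977)
bench (1, -1, 0.911)
top rest (0, 0, 0.463)
top jar (-4, 7, 0.483)
top hexk (0, 0, 0.612)
top thread (0, 0, 0.998)
top barrel (0, 0, 0.999)
scene brushlow (0, 0, 0.95)
scene thread (0, 0, 0.999)
scene barrel (0, 0, 0.999)
```

The brush and everything else match the starting picture to within about 1 pixel (about 1 mm); the top view of the rest, jar and keys is simply hidden by the arm. The gripper is clear, so I'm handing in.

```bash
python3 -c "
from plant import hand_in
print(hand_in())"
```

```text
the job is handed in; nothing more can be done
None
```

The job is handed in at about 34 s, result not returned: three strokes, each felt onto the piston at 7–14 N, and the brush back on its rest within about 1 mm of where it lay with the bystanders unmoved, though the first insertion caught the rim at 61 N (gripper 20–120 N, wrist limit 120 N) and slid the brush about 14 mm in the grip before I re-aligned it.

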